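# Load the cell carrier and hold it up for a contact check

## Robot

A 7-joint arm with a two-finger parallel gripper is mounted at the origin on the work surface. World frame = base frame: x ahead of the robot, y to its left, z up, the work surface at z = 0. Lengths are in m, angles in rad, forces in N, time in s.
With the tool pointing down it reaches from about 0.425 to 0.95 m from the base axis. Payload 4.7 kg.
Tool frame: the origin (TCP) lies on the centre line of the jaws, within the pads' length; the fingertips stand 19 mm ahead of it and the grasp point (between the pads) is the TCP; z points along the fingers, x is the direction in which the jaws open and shut, and the axes are right-handed (so a half turn about z gives the same grasp; the last joint's range is limited). The gripper opens to 85 mm and grips with 20 to 120 N. Pads are 22 mm wide; open, the fingers measure 114 mm over their backs; the gripper's body (76 mm by 85 mm) begins 54 mm behind the grasp point. The pads swing forward as they close: fully open they stand 13 mm farther back than shut.
Start: joints at [-1.361, 0.469, -0.049, 1.532, 0.024, 1.141, -0.082], TCP at [0.16, 0.656, 0.25] pointing down, gripper open.
Joint ranges: [-2.59, 2.59], [-0.33, 1.99], [-1.39, 1.29], [0.1, 2.45], [-1.04, 4.18], [0.21, 1.99], [-2.66, 2.66]. Speed limits (rad/s): [2.57, 2.57, 3.14, 3.14, 3.14, 3.14, 3.14].

## Interface

Orientations are given as [roll, pitch, yaw] about the fixed x, y, z axes, in that order (R = Rz(yaw) Ry(pitch) Rx(roll)).
In Python, from bench import * gives the robot as it stands.
- The arm moves only by the tool send_rows, never from a script. Its argument "targets" is a list of rows, each an object of numbers: "ax", "ay", "az": the turn, a rotation vector about the tool's x, y, z in degrees; "tx", "ty", "tz": the shift along the tool's x, y, z in mm; "claw": the closure, from 0 (fully open) to 1 (shut). In form: [{"ax": .., "ay": .., "az": .., "tx": .., "ty": .., "tz": .., "claw": ..}, ...]. A call has 1 to 5 rows; each row is the pose to reach, as a shift and turn from the pose commanded when the call began, along the tool's axes at that moment; what a row does not reach only later rows make up. A row lasts 1/12 s, in which the tool goes at most 41.7 mm and 7.16 degrees, less where a joint would pass 70% of its speed; a pose out of reach is approached as far as the arm can. A call with a gripper value outside its range is refused whole. The fingers move at their own pace and stop on an object; "grip_force" is the grip in N (left out, the last holds). Time passes only in rows, so rows that repeat a pose let the fingers close. It gives the time, the measured TCP pose, the force and the opening at its end, in the units of the state.
- state(): the state, without advancing time (a new reading comes with each control period).
- capture(name): name is "scene" or "top" or "wrist"; returns a dict with "frame" (420x560x3 uint8, red, green, blue), "depth" (420x560 float32, m along the optical axis (not along the pixel's ray), 0 where there is no reading), "fx", "fy", "cx", "cy" (pixels), "rvec" (rotation vector, rad) and "tvec" (3), from world to camera coordinates, as OpenCV has them; the wrist camera has in their place "hand_eye" (4x4, takes a point from camera to tool coordinates, whose origin is the TCP and whose axes are the tool frame's). Camera axes: x right, y down, z forward; pixel columns grow to the right and rows downward; lengths in m; the calibration is good to about 2 mm. A picture is of the moment at which its call begins: read the wrist's pose just before it.
- job_done(): hands the job in, once; it reports no verdict.
The state is a dict: "t": time; "joint_positions": joint angles; "joint_vel": joint speeds; "joint_torque": joint torques, N m; "tool_pos": TCP position; "orientation": TCP orientation; "ft_force": force on the tool from outside, world axes, zero at the start; "moment": the same for the moment, N m; "gripper_width": finger opening in m.
Only numpy, scipy, OpenCV 4.12 (cv2) and the standard library are available. Lean on these libraries where they do the work, as an engineer would, in place of code of your own. Each camera call takes 0.05 s, during which the arm holds its last target. There are 200 camera calls.

## Task

Fill the white cell carrier from the black tray: put the three loose battery cells into its empty pockets one after another - pocket 2, then 3, then 4, counted from the tabbed end where the first cell already sits - and lower each gently, upright, right down to the pocket floor. Then take the loaded carrier by its black handle, lift it clear and keep it level with all four cells in it, and finish while still holding it steady about 10 cm above the bench, so that I can check the contacts underneath; do not put it down or let go. Leave the multimeter, the tape roll and the screwdriver where they are.

Things in the scene. Friction and masses are not known exactly. Their poses are not given: they have to be found in the camera images.
- carrier: white moulded carrier, loose, 0.32 kg empty, 0.6 kg full: a block 48 (its x) x 250 (y) x 34 mm (z) on the mat, four round pockets in a row along its y, marked by one to four small black dots, a 12 mm index tab on its +y end and a low fixed handle over its middle. Origin at the centre of its underside, z up; pocket mouths 34 mm above it, handle top 98 mm
- carrier_handle (a point): middle of the carrier's black handle grip, 89 mm above its underside: a flat-sided bar 15 mm thick (carrier x), 94 mm long (carrier y), 18 mm high, on two steel posts 8 mm thick at 37 mm either side, 46 mm of free gap below. The full carrier balances about this point. Grip from above, fingers closing along the carrier's x
- pocket1 (a point): centre of the floor of pocket 1 (one dot, at the tabbed end, carrier y = +104 mm), which already holds cell_1
- pocket2 (a point): centre of the floor of pocket 2 (two dots, carrier y = +66 mm), empty. All pockets alike: round, 25.2 mm wide with a 3 mm lead-in chamfer at the mouth, 28 mm deep, the floor 6 mm above the carrier's underside; a seated cell stands 42 mm out of the block
- pocket3 (a point): centre of the floor of pocket 3 (three dots, carrier y = -66 mm), empty, beyond the handle from pocket 2
- pocket4 (a point): centre of the floor of pocket 4 (four dots, carrier y = -104 mm), empty, at the plain end
- cell_1: upright cylindrical battery cell, grey sleeve with a small steel button on top, 21.2 mm diameter, 70 mm tall, about 70 g; origin at the centre of its underside, z up its axis; the one already standing in pocket 1
- cell_a: upright cylindrical battery cell, grey sleeve with a small steel button on top, 21.2 mm diameter, 70 mm tall, about 70 g; origin at the centre of its underside, z up its axis; one of the three in the tray; any of these may go into any empty pocket
- cell_b: upright cylindrical battery cell, grey sleeve with a small steel button on top, 21.2 mm diameter, 70 mm tall, about 70 g; origin at the centre of its underside, z up its axis; one of the three in the tray
- cell_c: upright cylindrical battery cell, grey sleeve with a small steel button on top, 21.2 mm diameter, 70 mm tall, about 70 g; origin at the centre of its underside, z up its axis; one of the three in the tray
- tray: shallow black tray fixed to the bench, left or right of the carrier, 200 (its x) x 150 (its y) mm, rim 12 mm high, walls and floor 4 mm thick; origin at the centre of its underside, z up. The loose cells stand in it in a ragged line along its x, at least 50 mm between centres, up to 45 mm either side of its middle
- mat: grey bench mat, fixed, 740 x 840 mm, 2 mm thick (its top at z = 0.002); everything stands on it. Origin at the centre of its underside
- multimeter: yellow and black handheld multimeter lying on its back, 165 x 80 x 36 mm with a dial 50 mm high; leave alone. Origin at the centre of its underside
- tape: roll of yellow tape lying flat, 96 mm across, 25 mm high; leave alone. Origin at the centre of its underside
- screwdriver: red-handled screwdriver lying flat, 200 mm long, along its x; leave alone. Origin under its middle

How it is judged:
By the outcome, as a careful person would: the job done as asked, in the order asked, and still so for the second after the job is handed in, while the arm keeps its last pose, push and grip.
It also fails if it takes over 72 s, if anything falls off the work surface, if the arm or the gripper's body presses on something with over 40 N, if the wrist force passes 120 N, or if a joint passes its speed limit or range.

## Working session

There is one attempt and no reset: what is moved stays moved. The work goes in short steps, Python scripts to look and compute and a tool call to move; the robot and the scene stay as the last step left them, time stands still between calls to the robot, and variables do not carry over. Pictures are saved under pics/ and viewed, about 8 in all and at most 12, crops included, and the job is handed in when it is done.

Besides the shell and the picture viewer there is one more tool, called after "Emit:" as name(argument=value, ...), one argument or row to a line, values as JSON. send_rows: Moves the arm, as the interface text tells. Its arguments: {"type":"object","properties":{"targets":{"type":"array","items":{"type":"object","properties":{"ax":{"type":"number"},"ay":{"type":"number"},"az":{"type":"number"},"tx":{"type":"number"},"ty":{"type":"number"},"tz":{"type":"number"},"claw":{"type":"number"}}}},"grip_force":{"type":"number"}},"required":["targets"]}

```bash
mkdir -p pics; ls; python3 - <<'E'
from bench import *
import cv2,numpy as np
s=state();print(s)
for n in ("top","scene"):
    c=capture(n);np.savez(n+".npz",**c);cv2.imwrite(f"pics/{n}0.png",c["frame"][:,:,::-1])
    R=cv2.Rodrigues(np.array(c["rvec"]))[0];print(n,c["fx"],c["cx"],c["cy"],(-R.T@np.array(c["tvec"]).ravel()).round(3),R.round(2).tolist())
E
```

```text
pics
{'t': 0.0, 'joint_positions': array([-1.36088233,  0.46946116, -0.04861537,  1.53368269,  0.02407376,
        1.14098082, -0.08226228]), 'joint_vel': array([ 0.00089416,  0.00056232, -0.00015993,  0.00159498, -0.00108095,
        0.00101263,  0.0013727 ]), 'joint_torque': array([-1.32070680e-03, -5.10308182e+01, -4.66146308e-02, -2.37708163e+01,
        1.08603053e-02,  7.36609334e-03, -1.00272729e-05]), 'tool_pos': array([0.15951344, 0.65532738, 0.24925289]), 'orientation': array([3.14155534e+00, 1.94733965e-03, 1.33205867e+00]), 'ft_force': array([-0.71806598, -0.94897785,  0.75509562]), 'moment': array([-0.00161419, -0.01877581, -0.01241464]), 'gripper_width': 0.08543183892894816}
top 408.28986371765603 284.0636759675986 221.46525248664062 [ 0.467 -0.007  0.822] [[0.0, -1.0, 0.01], [-0.99, -0.0, -0.13], [0.13, -0.01, -0.99]]
scene 508.38153192752384 276.38858009091695 206.0080789472453 [1.079 0.256 0.668] [[-0.48, 0.88, 0.01], [0.62, 0.35, -0.7], [-0.62, -0.33, -0.71]]
```

View pics/top0.png

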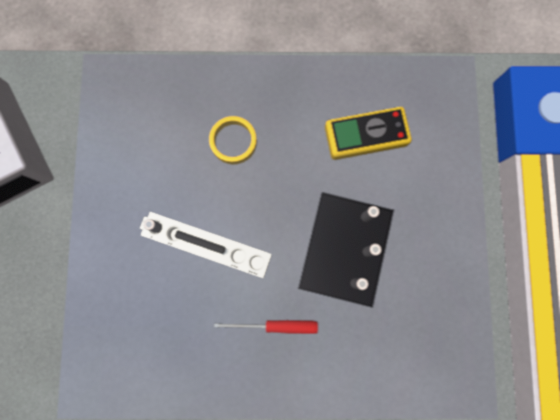

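View pics/scene0.png

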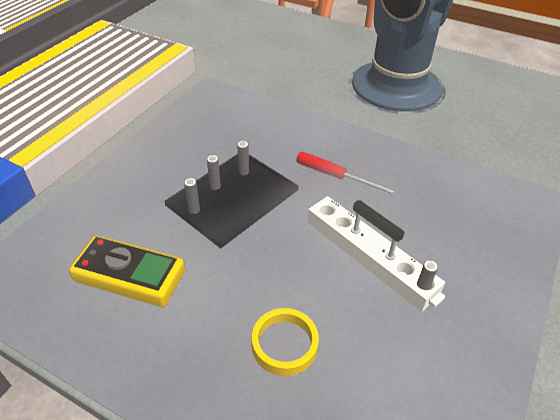

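The top view shows the carrier at about (205,245) with its tabbed end at (150,225). The loose cells' tops are at (373,212), (375,250) and (362,284). The scene view agrees, with all cells upright and pockets 2, 3 and 4 empty.

```bash
cat > h.py <<'E'
import numpy as np,cv2
from scipy.spatial.transform import Rotation as Ro
def cam(c,s=None):
    """camera-to-world R,o ; s = state for wrist"""
    if "hand_eye" in c:
        H=np.array(c["hand_eye"]);Rt=Ro.from_euler("xyz",s["orientation"]).as_matrix()
        return Rt@H[:3,:3],Rt@H[:3,3]+s["tool_pos"]
    R=cv2.Rodrigues(np.array(c["rvec"]))[0];return R.T,-R.T@np.array(c["tvec"]).ravel()
def ray(c,uv,z,s=None):
    R,o=cam(c,s);uv=np.atleast_2d(uv).astype(float)
    d=np.c_[(uv[:,0]-c["cx"])/c["fx"],(uv[:,1]-c["cy"])/c["fy"],np.ones(len(uv))]@R.T
    return o+d*((z-o[2])/d[:,2])[:,None]
def cloud(c,s=None):
    R,o=cam(c,s);v,u=np.mgrid[:420,:560];d=c["depth"]
    return np.dstack([(u-c["cx"])/c["fx"]*d,(v-c["cy"])/c["fy"]*d,d])@R.T+o
def blobs(m,lo=10):
    n,l,st,ce=cv2.connectedComponentsWithStats(m.astype(np.uint8))
    return [(ce[i],st[i],l==i) for i in range(1,n) if st[i,4]>=lo]
E
python3 - <<'E'
from h import *
for n in ("top","scene"):
    c=dict(np.load(n+".npz"));P=cloud(c);f=c["frame"].astype(int)
    print(n,"mat z",np.median(P[300:400,150:400,2]))
    sat=f.max(2)-f.min(2);g=f.mean(2)
    hi=(P[:,:,2]>0.066)&(P[:,:,2]<0.085)&(c["depth"]>0)
    for ce,st,m in blobs(hi,15): 
        mm=m&(P[:,:,2]>np.percentile(P[m][:,2],50)-.004);print("celltop",ce.round(1),st[4],ray(c,ce,.076)[0].round(4),np.median(P[m],0).round(4))
    if n=="top":
        R=np.zeros((420,560),bool);R[190:300,120:290]=1
        w=(g>185)&(sat<40)&R;b=max(blobs(w,200),key=lambda t:t[1][4])
        p=ray(c,np.argwhere(b[2])[:,::-1],.036)[:,:2]
        r=cv2.minAreaRect(p.astype(np.float32)*1000);print("rect",r,b[1])
        h=(P[:,:,2]>.09)&(P[:,:,2]<.11)&(g<90)&R
        for ce,st,m in blobs(h,20):
            q=ray(c,np.argwhere(m)[:,::-1],.1)[:,:2].astype(np.float32)*1000;print("handle",q.mean(0),cv2.minAreaRect(q),np.median(P[m],0))
        cv2.imwrite("pics/topz.png",cv2.resize(c["frame"][185:315,130:410,::-1],None,fx=2.8,fy=2.8,interpolation=cv2.INTER_CUBIC))
E
```

```text
top mat z 0.001763786945774004
celltop [540.9 214.3] 12015 [ 0.5826 -0.488   0.076 ] [ 0.609  -0.49    0.0698]
celltop [ 17.6 150.8] 564 [0.6995 0.4903 0.076 ] [0.691  0.4899 0.0748]
celltop [373.  211.5] 107 [ 0.5865 -0.1759  0.076 ] [ 0.5864 -0.1764  0.0747]
celltop [149.7 224.3] 118 [0.561  0.2359 0.076 ] [0.5614 0.2357 0.0763]
celltop [374.8 249.3] 112 [ 0.5166 -0.1774  0.076 ] [ 0.5171 -0.1778  0.0746]
celltop [361.7 283.5] 113 [ 0.4546 -0.1521  0.076 ] [ 0.4553 -0.1527  0.0744]
rect ((529.05615234375, 143.2195281982422), (258.46380615234375, 50.652870178222656), 71.05318450927734) [ 140  212  131   66 2788]
handle [527.2343  137.77353] ((527.1676025390625, 137.52818298339844), (89.87139129638672, 10.077739715576172), 70.78251647949219) [0.52695198 0.13803057 0.0994292 ]
scene mat z 0.0011550984170535794
celltop [71.  88.4] 13537 [ 0.4762 -0.5589  0.076 ] [ 0.4624 -0.563   0.0685]
celltop [400.4  68.4] 495 [0.0496 0.0141 0.076 ] [0.0536 0.0169 0.0743]
celltop [242.6 145.8] 98 [ 0.4599 -0.1478  0.076 ] [ 0.4569 -0.15    0.0729]
celltop [212.4 160.4] 103 [ 0.5218 -0.173   0.076 ] [ 0.5188 -0.1752  0.0731]
celltop [190.2 183.9] 117 [ 0.5917 -0.1713  0.076 ] [ 0.5893 -0.1732  0.0734]
celltop [357.9 216.1] 30 [0.5203 0.1065 0.076 ] [0.5186 0.1062 0.0732]
celltop [393.6 242.5] 31 [0.5448 0.1757 0.076 ] [0.5426 0.1756 0.074 ]
celltop [429.8 268.1] 184 [0.5655 0.2388 0.076 ] [0.5651 0.2388 0.0754]
```

View pics/topz.png

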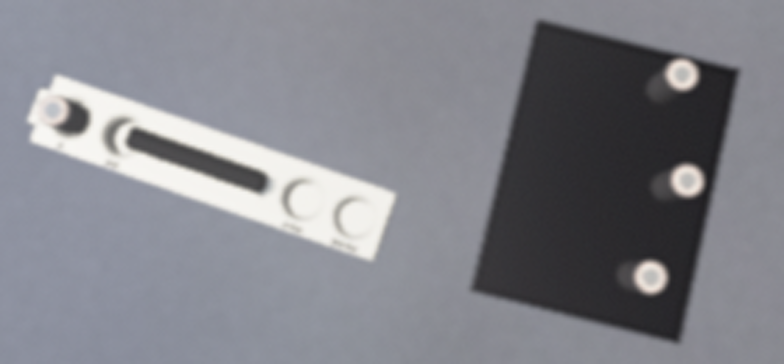

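The zoomed top view shows pockets 2, 3 and 4 empty and the handle's long axis at about 71° in world yaw. Cell 1, the handle and the block edges agree with that. Next I'll set up a planner that prints tool-frame rows, then go and look over the carrier with the wrist camera.

```bash
cat > plan.py <<'E'
import sys
from h import *
from bench import *
# usage: plan.py x y z yaw_deg [nrows]  -> tool-frame shift/turn from measured pose
def plan(p,yaw,rp=(np.pi,0)):
    s=state();Rt=Ro.from_euler("xyz",s["orientation"])
    d=Rt.inv().apply(np.array(p)-s["tool_pos"])*1000
    a=(Rt.inv()*Ro.from_euler("xyz",[rp[0],rp[1],np.radians(yaw)])).as_rotvec(degrees=True)
    print("t %.2f pos %s rpy %s w %.4f F %s"%(s["t"],s["tool_pos"].round(4),np.degrees(s["orientation"]).round(2),s["gripper_width"],s["ft_force"].round(1)))
    n=int(np.ceil(max(np.linalg.norm(d)/40,np.linalg.norm(a)/7)))
    print("shift",d.round(1),"turn",a.round(2),"rows>=",n)
if __name__=="__main__":
    v=[float(q) for q in sys.argv[1:]];plan(v[:3],v[3])
E
python3 - <<'E'
from plan import *
print(np.array(capture("wrist")["hand_eye"]).round(4).tolist())
plan([.50,.20,.25],-19)
E
```

```text
[[1.0, -0.0003, 0.0003, 0.0004], [0.0002, 0.9653, 0.2611, -0.0652], [-0.0004, -0.2611, 0.9653, -0.1234], [0.0, 0.0, 0.0, 1.0]]
t 0.15 pos [0.1595 0.6554 0.2495] rpy [1.800e+02 9.000e-02 7.632e+01] w 0.0855 F [0.2 0.5 0.5]
shift [-3.620e+02  4.385e+02  1.000e-01] turn [7.000e-02 6.000e-02 9.532e+01] rows>= 15
```

```bash
cat >> plan.py <<'E'
def route(wps,yaws,z180=None):
    """per-call (5 rows) end shifts/turns along waypoints, from measured pose"""
    s=state();R=Ro.from_euler("xyz",s["orientation"]);p=s["tool_pos"].copy()
    print("t %.2f pos %s yaw %.1f"%(s["t"],p.round(4),np.degrees(s["orientation"][2])))
    for w,y in zip(wps,yaws):
        w=np.array(w);Q=Ro.from_euler("xyz",[np.pi,0,np.radians(y)])
        a=(R.inv()*Q).as_rotvec();n=int(np.ceil(max(np.linalg.norm(w-p)*1e3/205,np.degrees(np.linalg.norm(a))/35,.2)))
        d=(w-p)/n;st=Ro.from_rotvec(a/n)
        for i in range(n):
            t=R.inv().apply(d)*1e3;r=st.as_rotvec(degrees=True);R=R*st
            print("wp",w,"call: t",t.round(0),"r",r.round(1))
        p=w
E
python3 -c "
from plan import *
route([[.535,.162,.25]],[-19])"
```

```text
t 0.15 pos [0.1595 0.6554 0.2495] yaw 76.3
wp [0.535 0.162 0.25 ] call: t [-98. 120.   0.] r [ 0.   0.  23.8]
wp [0.535 0.162 0.25 ] call: t [-41. 150.  -0.] r [ 0.   0.  23.8]
wp [0.535 0.162 0.25 ] call: t [ 23. 153.  -0.] r [ 0.   0.  23.8]
wp [0.535 0.162 0.25 ] call: t [ 83. 131.  -0.] r [ 0.   0.  23.8]
```

Emit:
send_rows(
  targets=[
    {"tx": -20, "ty": 24, "az": 5},
    {"tx": -39, "ty": 48, "az": 10},
    {"tx": -59, "ty": 72, "az": 14},
    {"tx": -78, "ty": 96, "az": 19},
    {"tx": -98, "ty": 120, "az": 24},
  ],
)

```text
$.targets[0]: bad value
```

Emit:
send_rows(
  targets=[
    {"tx": -8, "ty": 30, "az": 5},
    {"tx": -16, "ty": 60, "az": 10},
    {"tx": -25, "ty": 90, "az": 14},
    {"tx": -33, "ty": 120, "az": 19},
    {"tx": -41, "ty": 150, "az": 24},
  ],
)

```text
$.targets[0]: bad value
```

Emit:
send_rows(
  targets=[
    {"tx": 5, "ty": 31, "az": 5},
    {"tx": 9, "ty": 61, "az": 10},
    {"tx": 14, "ty": 92, "az": 14},
    {"tx": 18, "ty": 122, "az": 19},
    {"tx": 23, "ty": 153, "az": 24},
  ],
)

```text
$.targets[0]: bad value
```

Emit:
send_rows(
  targets=[
    {"tx": 17, "ty": 26, "az": 5},
    {"tx": 33, "ty": 52, "az": 10},
    {"tx": 50, "ty": 79, "az": 14},
    {"tx": 66, "ty": 105, "az": 19},
    {"tx": 83, "ty": 131, "az": 23},
  ],
)

```text
$.targets[0]: bad value
```

Emit:
send_rows(
  targets=[
    {"claw": 0.4},
    {"claw": 0.4},
  ],
)

```text
$.targets[0]: bad value
```

```bash
cat > look.py <<'E'
import sys
from plan import *
def look(name,**k):
    s=state();c=capture("wrist");c["pos"]=s["tool_pos"];np.savez(name+".npz",ori=s["orientation"],**c)
    cv2.imwrite(f"pics/{name}.png",c["frame"][:,:,::-1]);return s,c
if __name__=="__main__":
    s,c=look(sys.argv[1]);print(c["fx"],s["tool_pos"],s["orientation"],s["gripper_width"],s["t"])
E
python3 look.py w1
```

```text
306.91833986951076 [0.15952828 0.65544969 0.24950088] [3.14156145e+00 1.51011238e-03 1.33202185e+00] 0.08548924980815097 0.15
```

View pics/w1.png

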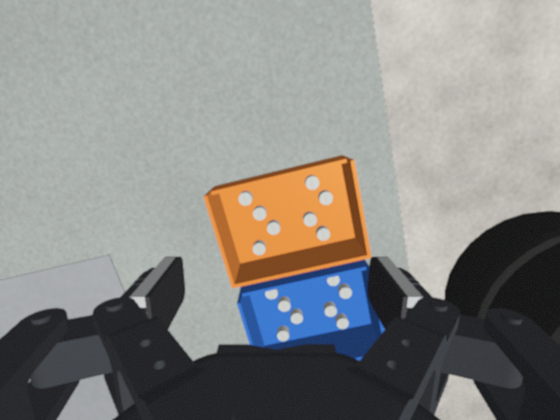

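All seven fields are required in each row. The wrist view of the empty start area shows the fingertips at about (165,285) and (395,285).

Emit:
send_rows(
  targets=[
    {"ax": 0, "ay": 0, "az": 5, "tx": -20, "ty": 24, "tz": 0, "claw": 0.4},
    {"ax": 0, "ay": 0, "az": 10, "tx": -39, "ty": 48, "tz": 0, "claw": 0.4},
    {"ax": 0, "ay": 0, "az": 14, "tx": -59, "ty": 72, "tz": 0, "claw": 0.4},
    {"ax": 0, "ay": 0, "az": 19, "tx": -78, "ty": 96, "tz": 0, "claw": 0.4},
    {"ax": 0, "ay": 0, "az": 24, "tx": -98, "ty": 120, "tz": 0, "claw": 0.4},
  ],
  grip_force=30,
)

```text
t: 0.62
tool_pos: [0.2537, 0.531, 0.2501]
orientation: [-3.142, 0.0, 0.909]
ft_force: [0.5, -0.0, -0.4]
gripper_width: 0.0509
```

Emit:
send_rows(
  targets=[
    {"ax": 0, "ay": 0, "az": 5, "tx": -8, "ty": 30, "tz": 0, "claw": 0.4},
    {"ax": 0, "ay": 0, "az": 10, "tx": -16, "ty": 60, "tz": 0, "claw": 0.4},
    {"ax": 0, "ay": 0, "az": 14, "tx": -25, "ty": 90, "tz": 0, "claw": 0.4},
    {"ax": 0, "ay": 0, "az": 19, "tx": -33, "ty": 120, "tz": 0, "claw": 0.4},
    {"ax": 0, "ay": 0, "az": 24, "tx": -41, "ty": 150, "tz": 0, "claw": 0.4},
  ],
)

```text
t: 1.03
tool_pos: [0.3473, 0.4067, 0.2503]
orientation: [-3.141, 0.0, 0.49]
ft_force: [1.0, -0.0, 0.7]
gripper_width: 0.0511
```

Emit:
send_rows(
  targets=[
    {"ax": 0, "ay": 0, "az": 5, "tx": 5, "ty": 31, "tz": 0, "claw": 0.4},
    {"ax": 0, "ay": 0, "az": 10, "tx": 9, "ty": 61, "tz": 0, "claw": 0.4},
    {"ax": 0, "ay": 0, "az": 14, "tx": 14, "ty": 92, "tz": 0, "claw": 0.4},
    {"ax": 0, "ay": 0, "az": 19, "tx": 18, "ty": 122, "tz": 0, "claw": 0.4},
    {"ax": 0, "ay": 0, "az": 24, "tx": 23, "ty": 153, "tz": 0, "claw": 0.4},
  ],
)

```text
t: 1.45
tool_pos: [0.4399, 0.2831, 0.2504]
orientation: [-3.141, 0.0, 0.071]
ft_force: [0.5, 1.1, 0.1]
gripper_width: 0.0509
```

Emit:
send_rows(
  targets=[
    {"ax": 0, "ay": 0, "az": 5, "tx": 17, "ty": 26, "tz": 0, "claw": 0.4},
    {"ax": 0, "ay": 0, "az": 10, "tx": 33, "ty": 52, "tz": 0, "claw": 0.4},
    {"ax": 0, "ay": 0, "az": 14, "tx": 50, "ty": 79, "tz": 0, "claw": 0.4},
    {"ax": 0, "ay": 0, "az": 19, "tx": 66, "ty": 105, "tz": 0, "claw": 0.4},
    {"ax": 0, "ay": 0, "az": 23, "tx": 83, "ty": 131, "tz": 0, "claw": 0.4},
  ],
)

```text
t: 1.87
tool_pos: [0.5326, 0.1587, 0.2503]
orientation: [-3.141, 0.0, -0.33]
ft_force: [1.5, -0.0, -0.0]
gripper_width: 0.0513
```

Emit:
send_rows(
  targets=[
    {"ax": 0, "ay": 0, "az": 0, "tx": 0, "ty": 0, "tz": 0, "claw": 0.4},
    {"ax": 0, "ay": 0, "az": 0, "tx": 0, "ty": 0, "tz": 0, "claw": 0.4},
  ],
)

```text
t: 2.03
tool_pos: [0.5329, 0.158, 0.2502]
orientation: [3.141, -0.0, -0.33]
ft_force: [0.4, 1.6, -0.1]
gripper_width: 0.0514
```

```bash
python3 look.py w2
```

```text
306.91833986951076 [0.53289271 0.15799001 0.25022071] [ 3.14107131e+00 -3.19474206e-04 -3.29894993e-01] 0.05140588520103031 2.0333
```

View pics/w2.png

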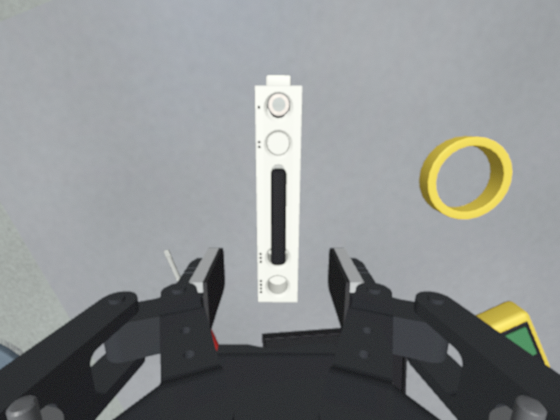

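The carrier is in line with the tool: the tab is at (278,80), pocket 2 at (278,142), the handle spans rows 168–265, pocket 3 is at (277,256) and pocket 4 at (277,285). Measure these.

```bash
cat > carr.py <<'E'
from h import *
def carrier(c,s):
    f=c["frame"].astype(int);g=f.mean(2);sat=f.max(2)-f.min(2)
    w=cv2.morphologyEx(((g>170)&(sat<30)).astype(np.uint8),cv2.MORPH_CLOSE,np.ones((9,9)))
    m=max(blobs(w,300),key=lambda t:t[1][4])[2]
    cn=max(cv2.findContours(m.astype(np.uint8),cv2.RETR_EXTERNAL,cv2.CHAIN_APPROX_NONE)[0],key=cv2.contourArea)[:,0]
    p=ray(c,cn,.036,s)[:,:2]
    Rt=Ro.from_euler("xyz",s["orientation"]).as_matrix();q=(p-s["tool_pos"][:2])@Rt[:2,:2]
    return m,p,q
def fitside(q):
    # long sides: points well inside along y ; returns centre-line fit x = a*y+b and width
    y0,y1=np.percentile(q[:,1],[8,92]);i=(q[:,1]>y0)&(q[:,1]<y1);mid=np.median(q[i,0])
    L=q[i&(q[:,0]<mid)];Rr=q[i&(q[:,0]>mid)]
    a=np.polyfit(L[:,1],L[:,0],1);b=np.polyfit(Rr[:,1],Rr[:,0],1);return (a+b)/2,b-a
E
python3 - <<'E'
from carr import *
d=dict(np.load("w2.npz"));c=d;s=dict(tool_pos=d["pos"],orientation=d["ori"])
m,p,q=carrier(c,s);ab,wd=fitside(q)
print("centre line x=a*y+b (tool)",ab,"width",wd[1]*1e3+wd[0]*0,"yaw corr deg",np.degrees(ab[0]))
print("y range mm",q[:,1].min()*1e3,q[:,1].max()*1e3)
P=cloud(c,s);Rt=Ro.from_euler("xyz",s["orientation"]).as_matrix()
T=lambda x:((x-s["tool_pos"])@Rt)*1e3
g=c["frame"].mean(2)
h=(P[:,:,2]>.085)&(P[:,:,2]<.115)&(g<100)
for ce,st,mm in blobs(h,100):
    if st[0]>200 and st[0]<330: 
        r=cv2.minAreaRect(T(ray(c,np.argwhere(mm)[:,::-1],.1,s))[:,:2].astype(np.float32));print("handle top",r,st,np.median(P[mm][:,2]))
# cell1 top, gray levels at pockets
k=(P[:,:,2]>.066)&(P[:,:,2]<.085)
for ce,st,mm in blobs(k,60): 
    if abs(ce[0]-278)<30: print("cell1 top",ce,T(ray(c,ce,.078,s)),np.median(P[mm][:,2]))
cv2.imwrite("pics/w2c.png",cv2.resize(c["frame"][60:310,220:340,::-1],None,fx=2.3,fy=2.3,interpolation=cv2.INTER_CUBIC))
gg=cv2.cvtColor(c["frame"],cv2.COLOR_RGB2GRAY)
for u,v in((278,142),(277,285)):
    print(gg[v-16:v+17:2,u],gg[v,u-18:u+19:2])
E
```

```text
centre line x=a*y+b (tool) [0.11061807 0.03648106] width 186.9960145360064 yaw corr deg 6.3379483039380915
y range mm -184.15313411862434 163.1784579997055
handle top ((2.426053762435913, 15.293956756591797), (12.584235191345215, 91.12203216552734), 0.301311731338501) [ 271  169   15   95 1243] 0.09939382241961164
cell1 top [277.83789954 104.05479452] [[  2.4413666  -86.5945357  172.17637718]] 0.07680582845981732
[249 247 196 224 249 248 249 249 248 248 249 248 248 247 220 239 250] [208 249 225 198 243 249 249 249 249 248 248 248 248 249 229 213 237 250
 250]
[250 247 244 219 245 246 247 243 201 196 196 196 208 250 250 247 229] [220 181 244 226 186 153 171 183 196 201 203 199 195 185 193 228 246 247
 247]
```

```bash
sed -i 's/g>170/g>222/; s/np.ones((9,9))/np.ones((5,5))/' carr.py; cat > meas.py <<'E'
import sys
from carr import *
d=dict(np.load(sys.argv[1]+".npz"));c=d;s=dict(tool_pos=d["pos"],orientation=d["ori"])
m,p,q=carrier(c,s);ab,wd=fitside(q);y0,y1=q[:,1].min(),q[:,1].max()
print("width %.1f len(with tab) %.1f yaw corr %.2f"%(np.median(wd[1]+wd[0]*q[:,1])*1e3,(y1-y0)*1e3,-np.degrees(ab[0])))
yc=y1-.125   # plain end is +tool y
R=Ro.from_euler("xyz",s["orientation"]).as_matrix()
W=lambda y:(R[:2,:2]@np.array([ab[0]*y+ab[1],y])+s["tool_pos"][:2]).round(4)
print("centre tool mm",(ab[0]*yc+ab[1])*1e3,yc*1e3,"alt from tab",(y0+.137)*1e3)
for n,dy in(("c",0),("p1",.104),("p2",.066),("p3",-.066),("p4",-.104)): print(n,W(yc-dy))
E
python3 meas.py w2
```

```text
width 46.2 len(with tab) 259.3 yaw corr 0.26
centre tool mm 2.639067121244912 16.927876369072308 alt from tab 19.627009017400983
c [0.5299 0.1411]
p1 [0.564  0.2394]
p2 [0.5516 0.2035]
p3 [0.5082 0.0788]
p4 [0.4958 0.0429]
```

The wrist camera and the top camera agree to about 3 mm on the carrier, within calibration. Next, over the tray for a wrist look at the cells.

Emit:
send_rows(
  targets=[
    {"ax": 0, "ay": 0, "az": 0, "tx": 12, "ty": 38, "tz": 0, "claw": 0.4},
    {"ax": 0, "ay": 0, "az": 0, "tx": 24, "ty": 76, "tz": 0, "claw": 0.4},
    {"ax": 0, "ay": 0, "az": 0, "tx": 36, "ty": 114, "tz": 0, "claw": 0.4},
    {"ax": 0, "ay": 0, "az": 0, "tx": 48, "ty": 152, "tz": 0, "claw": 0.4},
    {"ax": 0, "ay": 0, "az": 0, "tx": 59, "ty": 190, "tz": 0, "claw": 0.4},
  ],
)

```text
t: 2.5
tool_pos: [0.5267, -0.0386, 0.2503]
orientation: [-3.141, 0.0, -0.322]
ft_force: [1.9, 0.3, -0.0]
gripper_width: 0.0513
```

Emit:
send_rows(
  targets=[
    {"ax": 0, "ay": 0, "az": 0, "tx": 12, "ty": 38, "tz": 0, "claw": 0.4},
    {"ax": 0, "ay": 0, "az": 0, "tx": 24, "ty": 76, "tz": 0, "claw": 0.4},
    {"ax": 0, "ay": 0, "az": 0, "tx": 34, "ty": 114, "tz": 0, "claw": 0.4},
    {"ax": 0, "ay": 0, "az": 0, "tx": 34, "ty": 114, "tz": 0, "claw": 0.4},
    {"ax": 0, "ay": 0, "az": 0, "tx": 34, "ty": 114, "tz": 0, "claw": 0.4},
  ],
)

```text
t: 2.92
tool_pos: [0.5223, -0.159, 0.2503]
orientation: [-3.141, 0.0, -0.329]
ft_force: [-0.3, 1.3, -0.5]
gripper_width: 0.051
```

```bash
cat > cells.py <<'E'
import sys
from look import *
s,c=look(sys.argv[1]);P=cloud(c,s);R=Ro.from_euler("xyz",s["orientation"]).as_matrix()
print("pos",s["tool_pos"].round(4),"yaw",np.degrees(s["orientation"][2]).round(2),"t",s["t"])
zt=float(sys.argv[2]) if len(sys.argv)>2 else .076
k=(np.abs(P[:,:,2]-zt)<.008)&(c["depth"]>.05)
g=c["frame"].mean(2)
for ce,st,m in blobs(k,60):
    top=m&(P[:,:,2]>zt-.004)
    if not 60<top.sum()<3000: continue
    (u,r),_,_=cv2.minAreaRect(np.argwhere(top)[:,::-1].astype(np.float32)) 
    cn=max(cv2.findContours(top.astype(np.uint8),0,1)[0],key=cv2.contourArea)
    ctr,rad=cv2.minEnclosingCircle(cn)
    w=ray(c,ctr,zt,s)[0];w2=np.median(P[top],0)
    print("top px",np.round(ctr,1),"r mm %.1f"%(rad*1e3*(c["depth"][top].mean())/c["fx"]),"world",w.round(4),"depthmed",w2.round(4),"tool mm",((w-s["tool_pos"])@R*1e3).round(1))
E
python3 cells.py w3
```

```text
pos [ 0.5223 -0.159   0.2503] yaw -18.85 t 2.9167
top px [343.5 189.7] r mm 10.5 world [ 0.5883 -0.1745  0.076 ] depthmed [ 0.5884 -0.1748  0.0747] tool mm [ 67.4  -6.6 174.3]
top px [210.8 209.6] r mm 10.5 world [ 0.4567 -0.151   0.076 ] depthmed [ 0.4566 -0.1511  0.0748] tool mm [-64.7  13.7 174.3]
top px [277.2 213.2] r mm 10.3 world [ 0.5185 -0.1761  0.076 ] depthmed [ 0.5185 -0.1764  0.0747] tool mm [  1.9  17.4 174.3]
top px [552.9 366.4] r mm 10.5 world [ 0.7627 -0.4554  0.076 ] depthmed [ 0.766  -0.4551  0.0745] tool mm [323.2 202.9 174.2]
```

View pics/w3.png

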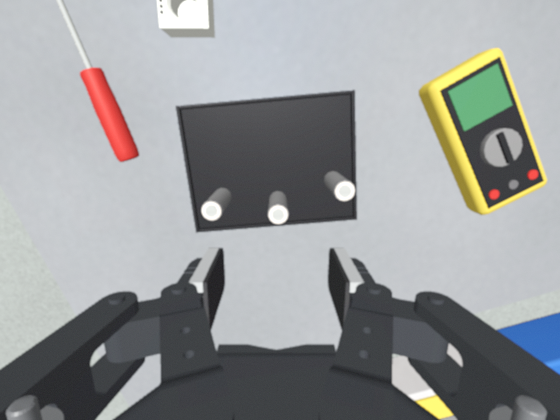

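The wrist view shows the three cells upright in the tray with tops at (343,190), (211,210) and (277,213). Their radii measure 10.5 mm and their heights fit, and the positions agree with the top view to 2 mm. I'll approach the middle cell and re-check from closer.

Emit:
send_rows(
  targets=[
    {"ax": 0, "ay": 0, "az": 0, "tx": 1, "ty": 9, "tz": 30, "claw": 0.4},
    {"ax": 0, "ay": 0, "az": 0, "tx": 2, "ty": 17, "tz": 65, "claw": 0.4},
    {"ax": 0, "ay": 0, "az": 0, "tx": 2, "ty": 17, "tz": 100, "claw": 0.4},
    {"ax": 0, "ay": 0, "az": 0, "tx": 2, "ty": 17, "tz": 130, "claw": 0.4},
    {"ax": 0, "ay": 0, "az": 0, "tx": 2, "ty": 17, "tz": 130, "claw": 0.4},
  ],
)

```text
t: 3.38
tool_pos: [0.5161, -0.1698, 0.1148]
orientation: [-3.141, 0.012, -0.321]
ft_force: [-0.7, 0.8, 0.2]
gripper_width: 0.0515
```

Emit:
send_rows(
  targets=[
    {"ax": 0, "ay": 0, "az": 0, "tx": 0, "ty": 0, "tz": 0, "claw": 0.4},
    {"ax": 0, "ay": 0, "az": 0, "tx": 0, "ty": 0, "tz": 0, "claw": 0.4},
  ],
)

```text
t: 3.55
tool_pos: [0.5208, -0.1734, 0.1217]
orientation: [-3.141, -0.002, -0.323]
ft_force: [0.2, -0.9, 0.5]
gripper_width: 0.0511
```

```bash
python3 cells.py w4
```

```text
pos [ 0.5208 -0.1734  0.1217] yaw -18.53 t 3.55
top px [386.5 210. ] r mm 10.8 world [ 0.5881 -0.1741  0.076 ] depthmed [ 0.5884 -0.1749  0.0749] tool mm [ 63.9 -20.7  45.8]
top px [160.3 241.8] r mm 10.8 world [ 0.4577 -0.1507  0.076 ] depthmed [ 0.4571 -0.1513  0.0748] tool mm [-67.1  -1.4  45.5]
top px [272.9 248.7] r mm 10.3 world [ 0.519  -0.1759  0.076 ] depthmed [ 0.5188 -0.1763  0.0749] tool mm [-1.1  3.  45.7]
```

Emit:
send_rows(
  targets=[
    {"ax": 0, "ay": 0, "az": 0, "tx": -1, "ty": 3, "tz": 15, "claw": 0.4},
    {"ax": 0, "ay": 0, "az": 0, "tx": -1, "ty": 3, "tz": 35, "claw": 0.4},
    {"ax": 0, "ay": 0, "az": 0, "tx": -1, "ty": 3, "tz": 50, "claw": 0.4},
    {"ax": 0, "ay": 0, "az": 0, "tx": -1, "ty": 3, "tz": 61, "claw": 0.4},
    {"ax": 0, "ay": 0, "az": 0, "tx": -1, "ty": 3, "tz": 61, "claw": 0.4},
  ],
)

```text
t: 4.02
tool_pos: [0.5174, -0.1764, 0.059]
orientation: [-3.141, 0.001, -0.325]
ft_force: [-0.4, 0.1, -0.0]
gripper_width: 0.0513
```

Emit:
send_rows(
  targets=[
    {"ax": 0, "ay": 0, "az": 0, "tx": 0, "ty": 0, "tz": 0, "claw": 0.4},
    {"ax": 0, "ay": 0, "az": 0, "tx": 0, "ty": 0, "tz": 0, "claw": 0.4},
    {"ax": 0, "ay": 0, "az": 0, "tx": 0, "ty": 0, "tz": 0, "claw": 0.4},
  ],
)

```text
t: 4.27
tool_pos: [0.5184, -0.1773, 0.0605]
orientation: [-3.141, -0.002, -0.326]
ft_force: [0.4, 0.3, 0.3]
gripper_width: 0.0513
```

```bash
python3 cells.py w5; python3 plan.py .519 -.176 .06 -18.9
```

```text
pos [ 0.5184 -0.1773  0.0605] yaw -18.68 t 4.2667
top px [446.5 241. ] r mm 11.0 world [ 0.5877 -0.1742  0.076 ] depthmed [ 0.5881 -0.1745  0.0748] tool mm [ 64.7 -25.2 -15.3]
top px [106.7 286. ] r mm 10.7 world [ 0.4586 -0.1502  0.076 ] depthmed [ 0.4578 -0.1487  0.0748] tool mm [-65.2  -6.6 -15.6]
top px [201.8 299. ] r mm 11.9 world [ 0.4916 -0.1674  0.076 ] depthmed [ 0.495  -0.1611  0.0791] tool mm [-28.5  -0.9 -15.5]
top px [349.4 299.1] r mm 11.9 world [ 0.5468 -0.1862  0.076 ] depthmed [ 0.5465 -0.1789  0.0791] tool mm [ 29.8  -0.7 -15.4]
top px [274.5 296.5] r mm 10.3 world [ 0.5191 -0.1756  0.076 ] depthmed [ 0.519  -0.1762  0.0749] tool mm [  0.2  -1.9 -15.5]
t 4.32 pos [ 0.5182 -0.1773  0.0604] rpy [-1.7998e+02 -1.2000e-01 -1.8670e+01] w 0.0508 F [-0.7  0.3 -0.7]
shift [ 0.4 -1.5  0.4] turn [-0.02 -0.12  0.23] rows>= 1
```

Centred to within 2 mm. Nudge and close.

Emit:
send_rows(
  targets=[
    {"ax": 0, "ay": 0, "az": 0, "tx": 0, "ty": -1.5, "tz": 0, "claw": 0.4},
    {"ax": 0, "ay": 0, "az": 0, "tx": 0, "ty": -1.5, "tz": 0, "claw": 0.6},
    {"ax": 0, "ay": 0, "az": 0, "tx": 0, "ty": -1.5, "tz": 0, "claw": 0.7},
    {"ax": 0, "ay": 0, "az": 0, "tx": 0, "ty": -1.5, "tz": 0, "claw": 0.9},
    {"ax": 0, "ay": 0, "az": 0, "tx": 0, "ty": -1.5, "tz": 0, "claw": 1},
  ],
  grip_force=30,
)

```text
t: 4.73
tool_pos: [0.518, -0.1756, 0.0594]
orientation: [-3.141, -0.0, -0.326]
ft_force: [-0.8, 1.0, 3.1]
gripper_width: 0.0204
```

Emit:
send_rows(
  targets=[
    {"ax": 0, "ay": 0, "az": 0, "tx": 0, "ty": 0, "tz": 0, "claw": 1},
    {"ax": 0, "ay": 0, "az": 0, "tx": 0, "ty": 0, "tz": 0, "claw": 1},
    {"ax": 0, "ay": 0, "az": 0, "tx": 0, "ty": 0, "tz": 0, "claw": 1},
  ],
)

```text
t: 4.98
tool_pos: [0.518, -0.1756, 0.0594]
orientation: [-3.141, -0.0, -0.326]
ft_force: [-0.6, 0.4, 4.5]
gripper_width: 0.0202
```

```bash
python3 cells.py w6
```

```text
pos [ 0.518  -0.1756  0.0594] yaw -18.69 t 4.9833
top px [449.5 245. ] r mm 11.1 world [ 0.5876 -0.1738  0.076 ] depthmed [ 0.5882 -0.1745  0.0748] tool mm [ 65.3 -24.1 -16.5]
top px [108.7 290. ] r mm 10.8 world [ 0.459 -0.15   0.076] depthmed [ 0.4576 -0.1507  0.0749] tool mm [-64.1  -5.4 -16.6]
```

The cell is gripped at 20.2 mm. Lift, check the hold and traverse to over the carrier centre at z≈0.20.

Emit:
send_rows(
  targets=[
    {"ax": 0, "ay": 0, "az": 0, "tx": 0, "ty": 0, "tz": -15, "claw": 1},
    {"ax": 0, "ay": 0, "az": 0, "tx": 0, "ty": 0, "tz": -50, "claw": 1},
    {"ax": 0, "ay": 0, "az": 0, "tx": 0, "ty": 0, "tz": -90, "claw": 1},
    {"ax": 0, "ay": 0, "az": 0, "tx": 0, "ty": 0, "tz": -125, "claw": 1},
    {"ax": 0, "ay": 0, "az": 0, "tx": 0, "ty": 0, "tz": -140, "claw": 1},
  ],
)

```text
t: 5.45
tool_pos: [0.5196, -0.1769, 0.2034]
orientation: [-3.141, -0.007, -0.327]
ft_force: [0.4, -1.7, -1.9]
gripper_width: 0.0202
```

Emit:
send_rows(
  targets=[
    {"ax": 0, "ay": 0, "az": 0, "tx": -9, "ty": -30, "tz": 0, "claw": 1},
    {"ax": 0, "ay": 0, "az": 0, "tx": -19, "ty": -65, "tz": 0, "claw": 1},
    {"ax": 0, "ay": 0, "az": 0.2, "tx": -30, "ty": -100, "tz": 0, "claw": 1},
    {"ax": 0, "ay": 0, "az": 0.4, "tx": -41, "ty": -138, "tz": 0, "claw": 1},
    {"ax": 0, "ay": 0, "az": 0.4, "tx": -52, "ty": -175, "tz": 0, "claw": 1},
  ],
)

```text
t: 5.87
tool_pos: [0.5242, 0.0083, 0.199]
orientation: [3.142, 0.0, -0.334]
ft_force: [0.8, 0.1, -0.5]
gripper_width: 0.0201
```

Emit:
send_rows(
  targets=[
    {"ax": 0, "ay": 0, "az": 0, "tx": -11, "ty": -38, "tz": 0, "claw": 1},
    {"ax": 0, "ay": 0, "az": 0, "tx": -22, "ty": -75, "tz": 0, "claw": 1},
    {"ax": 0, "ay": 0, "az": 0, "tx": -32, "ty": -108, "tz": 0, "claw": 1},
    {"ax": 0, "ay": 0, "az": 0, "tx": -37, "ty": -127, "tz": 0, "claw": 1},
    {"ax": 0, "ay": 0, "az": 0, "tx": -37, "ty": -127, "tz": 0, "claw": 1},
  ],
)

```text
t: 6.28
tool_pos: [0.5307, 0.1453, 0.1984]
orientation: [-3.14, 0.001, -0.324]
ft_force: [0.1, 0.4, 0.5]
gripper_width: 0.0204
```

Emit:
send_rows(
  targets=[
    {"ax": 0, "ay": 0, "az": 0, "tx": 0, "ty": 0, "tz": 0, "claw": 1},
    {"ax": 0, "ay": 0, "az": 0, "tx": 0, "ty": 0, "tz": 0, "claw": 1},
  ],
)

```text
t: 6.45
tool_pos: [0.531, 0.1376, 0.1989]
orientation: [3.14, 0.0, -0.334]
ft_force: [-0.3, 0.2, -1.0]
gripper_width: 0.0203
```

```bash
python3 look.py w7;python3 meas.py w7
```

```text
306.91833986951076 [0.53099778 0.1376481  0.19888665] [ 3.14035113e+00  2.56363649e-04 -3.34311843e-01] 0.02032507668577764 6.45
width 37.1 len(with tab) 190.2 yaw corr -0.07
centre tool mm -2.179015619346856 -70.0557913845474 alt from tab 1.778881594713927
c [0.5519 0.2045]
p1 [0.5859 0.3028]
p2 [0.5735 0.2669]
p3 [0.5303 0.1422]
p4 [0.5179 0.1063]
```

View pics/w7.png

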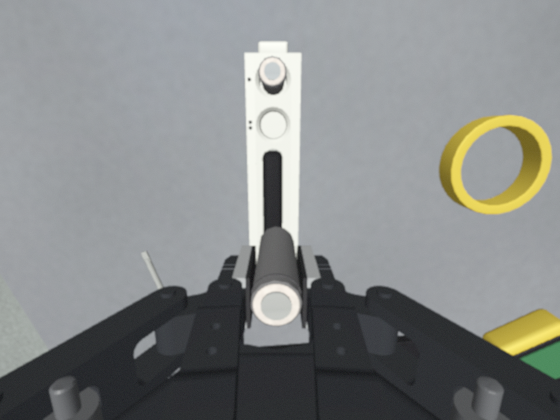

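The held cell is upright in the jaws with its top at (276,305). Pocket 2 is in clear view at (273,123) and cell 1 at (272,71). Measure pocket 2, the block sides and the held cell in tool axes.

```bash
cat > pock.py <<'E'
import sys
from carr import *
def load(n):
    d=dict(np.load(n+".npz"));return d,dict(tool_pos=d["pos"],orientation=d["ori"])
def T(w,s): return (w-s["tool_pos"])@Ro.from_euler("xyz",s["orientation"]).as_matrix()*1e3
def sides(c,s,v0,v1,u0,u1,thr=215):
    g=cv2.cvtColor(c["frame"],cv2.COLOR_RGB2GRAY).astype(float);L=[];R=[]
    for v in range(v0,v1):
        w=np.flatnonzero(g[v,u0:u1]>thr)+u0
        if len(w)>15: L.append((w[0]-.5,v));R.append((w[-1]+.5,v))
    l,r=T(ray(c,L,.036,s),s),T(ray(c,R,.036,s),s)
    a=np.polyfit(l[:,1],l[:,0],1);b=np.polyfit(r[:,1],r[:,0],1)
    print("sides: width %.1f centreline x= %.4f*y + %.2f"%(np.median(r[:,0])-np.median(l[:,0]),*((a+b)/2)));return (a+b)/2
def circ(c,s,u,v,z,r_mm,h=26):
    """Hough circle near (u,v), radius r_mm at height z -> tool mm"""
    g=cv2.cvtColor(c["frame"],cv2.COLOR_RGB2GRAY)[v-h:v+h,u-h:u+h];g=cv2.resize(g,None,fx=6,fy=6,interpolation=cv2.INTER_CUBIC)
    o=cam(c,s)[1];r=r_mm*1e-3*c["fx"]/(o[2]-z)*6
    C=cv2.HoughCircles(cv2.GaussianBlur(g,(9,9),2),cv2.HOUGH_GRADIENT,1,400,param1=60,param2=8,minRadius=int(r*.85),maxRadius=int(r*1.15))
    if C is None: print("none");return
    x,y,q=C[0,0];uv=[(x+.5)/6-.5+u-h,(y+.5)/6-.5+v-h];t=T(ray(c,uv,z,s),s)[0]
    print("circle px",np.round(uv,1),"r mm %.1f"%(q/r*r_mm),"tool",t.round(1));return t
E
python3 - <<'E'
from pock import *
c,s=load("w7");ab=sides(c,s,58,235,225,325)
for r in (12.6,15.6): t=circ(c,s,273,123,.036,r); print("side line x there",ab[0]*t[1]+ab[1])
circ(c,s,276,305,s["tool_pos"][2]+.0166,10.6)
circ(c,s,272,71,.078,10.6,20)
E
```

```text
sides: width 48.1 centreline x= 0.0005*y + -2.11
circle px [272.8 123.5] r mm 11.4 tool [ -2.1 -69.4 162.8]
side line x there -2.1484010845806885
circle px [274.3 125.8] r mm 13.9 tool [ -0.7 -67.4 162.8]
side line x there -2.1473025772450702
circle px [276.  298.8] r mm 9.0 tool [  0.8  -1.6 -16.6]
circle px [272.   72.7] r mm 9.9 tool [  -2.2 -105.   120.8]
```

Pocket 2 sits at tool (-2, -68). The block sides, the circle, cell 1 and the earlier look all agree within about 1 mm. Move over it and come down to just above the mouth.

Emit:
send_rows(
  targets=[
    {"ax": 0, "ay": 0, "az": 0, "tx": -1, "ty": -25, "tz": 0, "claw": 1},
    {"ax": 0, "ay": 0, "az": 0, "tx": -2, "ty": -50, "tz": 0, "claw": 1},
    {"ax": 0, "ay": 0, "az": 0, "tx": -2, "ty": -68, "tz": 0, "claw": 1},
    {"ax": 0, "ay": 0, "az": 0, "tx": -2, "ty": -68, "tz": 0, "claw": 1},
    {"ax": 0, "ay": 0, "az": 0, "tx": -2, "ty": -68, "tz": 20, "claw": 1},
  ],
)

```text
t: 6.92
tool_pos: [0.5545, 0.2039, 0.1822]
orientation: [-3.137, -0.006, -0.334]
ft_force: [0.5, -0.5, 0.1]
gripper_width: 0.0202
```

Emit:
send_rows(
  targets=[
    {"ax": 0, "ay": 0, "az": 0, "tx": 0, "ty": 0, "tz": 30, "claw": 1},
    {"ax": 0, "ay": 0, "az": 0, "tx": 0, "ty": 0, "tz": 55, "claw": 1},
    {"ax": 0, "ay": 0, "az": 0, "tx": 0, "ty": 0, "tz": 75, "claw": 1},
    {"ax": 0, "ay": 0, "az": 0, "tx": 0, "ty": 0, "tz": 80, "claw": 1},
    {"ax": 0, "ay": 0, "az": 0, "tx": 0, "ty": 0, "tz": 80, "claw": 1},
  ],
)

```text
t: 7.33
tool_pos: [0.5508, 0.2016, 0.098]
orientation: [3.139, 0.002, -0.336]
ft_force: [-0.2, -0.6, -0.8]
gripper_width: 0.0203
```

Emit:
send_rows(
  targets=[
    {"ax": 0, "ay": 0, "az": 0, "tx": 0, "ty": 0, "tz": 0, "claw": 1},
    {"ax": 0, "ay": 0, "az": 0, "tx": 0, "ty": 0, "tz": 0, "claw": 1},
    {"ax": 0, "ay": 0, "az": 0, "tx": 0, "ty": 0, "tz": 0, "claw": 1},
  ],
)

```text
t: 7.58
tool_pos: [0.5526, 0.2038, 0.1009]
orientation: [-3.14, -0.002, -0.334]
ft_force: [0.1, 0.6, -0.6]
gripper_width: 0.0202
```

```bash
python3 look.py w8;python3 plan.py .5513 .2026 .099 -19.14
```

```text
306.91833986951076 [0.55261593 0.20381091 0.10086313] [-3.13950618e+00 -2.02966160e-03 -3.33505768e-01] 0.02021259900074771 7.5833
t 7.63 pos [0.5524 0.204  0.1007] rpy [-1.7988e+02 -1.0000e-01 -1.9090e+01] w 0.0203 F [-0.3 -0.1 -0.5]
shift [-0.6  1.7  1.7] turn [-0.12 -0.1   0.05] rows>= 1
```

View pics/w8.png

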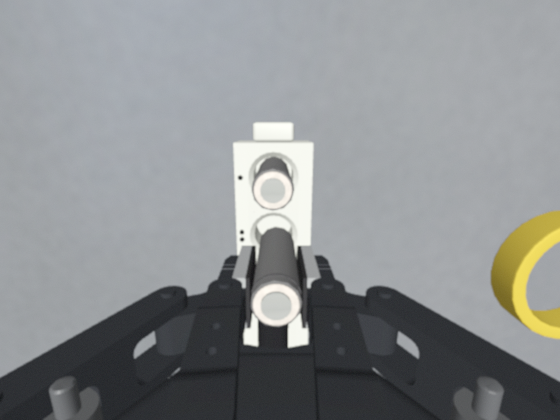

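The held cell is just behind pocket 2's mouth at (273,230), with cell 1 at (273,185) and clearance on both sides. Measure the remaining offset from this near view.

```bash
python3 - <<'E'
from pock import *
c,s=load("w8");ab=sides(c,s,146,230,215,335)
t=circ(c,s,273,188,.078,10.6,28)
g=cv2.cvtColor(c["frame"],cv2.COLOR_RGB2GRAY)
# block tab-end edge (y=+125) beside the tab: columns 238-250 & 297-309
E=[]
for u in list(range(238,250))+list(range(297,310)):
    col=g[125:160,u].astype(float);E.append((u,125+np.argmax(np.diff(col))+.5))
e=T(ray(c,E,.036,s),s);print("end edge tool y",np.median(e[:,1]).round(2),"-> p2 y",np.median(e[:,1])+59)
# tab far edge
E=[(u,110+np.argmax(np.diff(g[110:135,u].astype(float)))+.5) for u in range(258,290)]
e=T(ray(c,E,.036,s),s);print("tab edge y (if top .036)",np.median(e[:,1]).round(2))
E
```

```text
sides: width 48.1 centreline x= -0.0002*y + -1.08
circle px [272.3 189. ] r mm 9.1 tool [ -1.  -37.4  22.9]
end edge tool y -58.03 -> p2 y 0.9713668787779213
tab edge y (if top .036) -69.56
```

All cues put pocket 2 at about (-1, +1) from the cell. Apply the shift and ease into the mouth.

Emit:
send_rows(
  targets=[
    {"ax": 0, "ay": 0, "az": 0, "tx": -1, "ty": 1, "tz": 0, "claw": 1},
    {"ax": 0, "ay": 0, "az": 0, "tx": -1, "ty": 1, "tz": 3, "claw": 1},
    {"ax": 0, "ay": 0, "az": 0, "tx": -1, "ty": 1, "tz": 6, "claw": 1},
    {"ax": 0, "ay": 0, "az": 0, "tx": -1, "ty": 1, "tz": 9, "claw": 1},
    {"ax": 0, "ay": 0, "az": 0, "tx": -1, "ty": 1, "tz": 12, "claw": 1},
  ],
)

```text
t: 8.05
tool_pos: [0.5501, 0.2033, 0.0868]
orientation: [3.141, 0.0, -0.333]
ft_force: [0.0, 0.9, -1.1]
gripper_width: 0.0204
```

Emit:
send_rows(
  targets=[
    {"ax": 0, "ay": 0, "az": 0, "tx": 0, "ty": 0, "tz": 1, "claw": 1},
    {"ax": 0, "ay": 0, "az": 0, "tx": 0, "ty": 0, "tz": 3, "claw": 1},
    {"ax": 0, "ay": 0, "az": 0, "tx": 0, "ty": 0, "tz": 5, "claw": 1},
    {"ax": 0, "ay": 0, "az": 0, "tx": 0, "ty": 0, "tz": 7, "claw": 1},
    {"ax": 0, "ay": 0, "az": 0, "tx": 0, "ty": 0, "tz": 7, "claw": 1},
  ],
)

```text
t: 8.47
tool_pos: [0.5501, 0.2032, 0.0798]
orientation: [3.141, 0.0, -0.333]
ft_force: [0.1, 0.3, 0.1]
gripper_width: 0.0202
```

```bash
python3 plan.py .5513 .2026 .0614 -19.14
```

```text
t 8.47 pos [0.5501 0.2032 0.0798] rpy [ 1.7998e+02  2.0000e-02 -1.9080e+01] w 0.0202 F [0.1 0.3 0.1]
shift [ 1.3  0.2 18.4] turn [0.02 0.02 0.06] rows>= 1
```

It is inside the pocket with no contact force. Lower the rest, slowing near the floor.

Emit:
send_rows(
  targets=[
    {"ax": 0, "ay": 0, "az": 0, "tx": 0, "ty": 0, "tz": 3, "claw": 1},
    {"ax": 0, "ay": 0, "az": 0, "tx": 0, "ty": 0, "tz": 6, "claw": 1},
    {"ax": 0, "ay": 0, "az": 0, "tx": 0, "ty": 0, "tz": 9, "claw": 1},
    {"ax": 0, "ay": 0, "az": 0, "tx": 0, "ty": 0, "tz": 12, "claw": 1},
    {"ax": 0, "ay": 0, "az": 0, "tx": 0, "ty": 0, "tz": 14, "claw": 1},
  ],
)

```text
t: 8.88
tool_pos: [0.5501, 0.2032, 0.0658]
orientation: [3.141, 0.0, -0.333]
ft_force: [-0.3, -0.7, -0.9]
gripper_width: 0.0204
```

Emit:
send_rows(
  targets=[
    {"ax": 0, "ay": 0, "az": 0, "tx": 0, "ty": 0, "tz": 0.5, "claw": 1},
    {"ax": 0, "ay": 0, "az": 0, "tx": 0, "ty": 0, "tz": 1, "claw": 1},
    {"ax": 0, "ay": 0, "az": 0, "tx": 0, "ty": 0, "tz": 1.5, "claw": 1},
    {"ax": 0, "ay": 0, "az": 0, "tx": 0, "ty": 0, "tz": 2, "claw": 1},
    {"ax": 0, "ay": 0, "az": 0, "tx": 0, "ty": 0, "tz": 2.5, "claw": 1},
  ],
)

```text
t: 9.3
tool_pos: [0.5504, 0.2032, 0.0639]
orientation: [-3.141, -0.0, -0.333]
ft_force: [0.5, 0.8, -1.9]
gripper_width: 0.0203
```

Emit:
send_rows(
  targets=[
    {"ax": 0, "ay": 0, "az": 0, "tx": 0, "ty": 0, "tz": 0.5, "claw": 1},
    {"ax": 0, "ay": 0, "az": 0, "tx": 0, "ty": 0, "tz": 1, "claw": 1},
    {"ax": 0, "ay": 0, "az": 0, "tx": 0, "ty": 0, "tz": 1, "claw": 1},
  ],
)

```text
t: 9.55
tool_pos: [0.5502, 0.2032, 0.0627]
orientation: [3.142, 0.0, -0.333]
ft_force: [-0.6, 0.1, -0.1]
gripper_width: 0.0204
```

Emit:
send_rows(
  targets=[
    {"ax": 0, "ay": 0, "az": 0, "tx": 0, "ty": 0, "tz": 0.3, "claw": 1},
    {"ax": 0, "ay": 0, "az": 0, "tx": 0, "ty": 0, "tz": 0.6, "claw": 1},
    {"ax": 0, "ay": 0, "az": 0, "tx": 0, "ty": 0, "tz": 0.9, "claw": 1},
    {"ax": 0, "ay": 0, "az": 0, "tx": 0, "ty": 0, "tz": 0.9, "claw": 1},
  ],
)

```text
t: 9.88
tool_pos: [0.5503, 0.2032, 0.0618]
orientation: [-3.142, 0.0, -0.333]
ft_force: [-0.6, -0.8, -1.2]
gripper_width: 0.0205
```

Emit:
send_rows(
  targets=[
    {"ax": 0, "ay": 0, "az": 0, "tx": 0, "ty": 0, "tz": 0.3, "claw": 1},
    {"ax": 0, "ay": 0, "az": 0, "tx": 0, "ty": 0, "tz": 0.6, "claw": 1},
    {"ax": 0, "ay": 0, "az": 0, "tx": 0, "ty": 0, "tz": 0.6, "claw": 1},
  ],
)

```text
t: 10.13
tool_pos: [0.5504, 0.2032, 0.0615]
orientation: [-3.141, 0.0, -0.333]
ft_force: [-1.2, -0.8, 1.7]
gripper_width: 0.0205
```

Emit:
send_rows(
  targets=[
    {"ax": 0, "ay": 0, "az": 0, "tx": 0, "ty": 0, "tz": 0.3, "claw": 1},
    {"ax": 0, "ay": 0, "az": 0, "tx": 0, "ty": 0, "tz": 0.6, "claw": 1},
    {"ax": 0, "ay": 0, "az": 0, "tx": 0, "ty": 0, "tz": 0.6, "claw": 1},
  ],
)

```text
t: 10.38
tool_pos: [0.5504, 0.2033, 0.0614]
orientation: [-3.141, 0.0, -0.333]
ft_force: [-1.5, -0.5, 6.3]
gripper_width: 0.0203
```

Floor contact came at the predicted height (z 0.0614, +6 N). Release, rise and go to the next cell.

Emit:
send_rows(
  targets=[
    {"ax": 0, "ay": 0, "az": 0, "tx": 0, "ty": 0, "tz": -0.5, "claw": 0.7},
    {"ax": 0, "ay": 0, "az": 0, "tx": 0, "ty": 0, "tz": -0.5, "claw": 0.5},
    {"ax": 0, "ay": 0, "az": 0, "tx": 0, "ty": 0, "tz": -0.5, "claw": 0.4},
    {"ax": 0, "ay": 0, "az": 0, "tx": 0, "ty": 0, "tz": -0.5, "claw": 0.4},
    {"ax": 0, "ay": 0, "az": 0, "tx": 0, "ty": 0, "tz": -5, "claw": 0.4},
  ],
)

```text
t: 10.8
tool_pos: [0.5496, 0.203, 0.0649]
orientation: [3.14, 0.001, -0.333]
ft_force: [0.1, 0.3, -1.1]
gripper_width: 0.0509
```

Emit:
send_rows(
  targets=[
    {"ax": 0, "ay": 0, "az": 0, "tx": 0, "ty": 0, "tz": -15, "claw": 0.4},
    {"ax": 0, "ay": 0, "az": 0, "tx": 0, "ty": 0, "tz": -40, "claw": 0.4},
    {"ax": 0, "ay": 0, "az": 0, "tx": 0, "ty": 0, "tz": -75, "claw": 0.4},
    {"ax": 0, "ay": 0, "az": 0, "tx": 0, "ty": 0, "tz": -110, "claw": 0.4},
    {"ax": 0, "ay": 0, "az": 0, "tx": 0, "ty": 0, "tz": -133, "claw": 0.4},
  ],
)

```text
t: 11.22
tool_pos: [0.5514, 0.2032, 0.2022]
orientation: [-3.139, -0.003, -0.334]
ft_force: [0.7, 0.2, 0.6]
gripper_width: 0.0511
```

Emit:
send_rows(
  targets=[
    {"ax": 0, "ay": 0, "az": 0, "tx": 3, "ty": 37, "tz": 0, "claw": 0.4},
    {"ax": 0, "ay": 0, "az": 0, "tx": 6, "ty": 74, "tz": 0, "claw": 0.4},
    {"ax": 0, "ay": 0, "az": 0, "tx": 9, "ty": 111, "tz": 0, "claw": 0.4},
    {"ax": 0, "ay": 0, "az": 0, "tx": 12, "ty": 148, "tz": 0, "claw": 0.4},
    {"ax": 0, "ay": 0, "az": 0, "tx": 15, "ty": 185, "tz": 0, "claw": 0.4},
  ],
)

```text
t: 11.63
tool_pos: [0.5033, 0.0219, 0.1991]
orientation: [-3.141, -0.0, -0.333]
ft_force: [0.4, 0.6, 0.3]
gripper_width: 0.0512
```

Emit:
send_rows(
  targets=[
    {"ax": 0, "ay": 0, "az": 0, "tx": 3, "ty": 38, "tz": 0, "claw": 0.4},
    {"ax": 0, "ay": 0, "az": 0, "tx": 6, "ty": 76, "tz": 0, "claw": 0.4},
    {"ax": 0, "ay": 0, "az": 0, "tx": 9, "ty": 114, "tz": 0, "claw": 0.4},
    {"ax": 0, "ay": 0, "az": 0, "tx": 12, "ty": 150, "tz": 20, "claw": 0.4},
    {"ax": 0, "ay": 0, "az": 0, "tx": 14, "ty": 165, "tz": 40, "claw": 0.4},
  ],
)

```text
t: 12.05
tool_pos: [0.4624, -0.1422, 0.1599]
orientation: [3.142, -0.004, -0.339]
ft_force: [0.7, 1.0, -0.2]
gripper_width: 0.0513
```

Emit:
send_rows(
  targets=[
    {"ax": 0, "ay": 0, "az": 0, "tx": 0, "ty": 8, "tz": 25, "claw": 0.4},
    {"ax": 0, "ay": 0, "az": 0, "tx": 0, "ty": 15, "tz": 40, "claw": 0.4},
    {"ax": 0, "ay": 0, "az": 0, "tx": 0, "ty": 15, "tz": 40, "claw": 0.4},
    {"ax": 0, "ay": 0, "az": 0, "tx": 0, "ty": 15, "tz": 40, "claw": 0.4},
    {"ax": 0, "ay": 0, "az": 0, "tx": 0, "ty": 15, "tz": 40, "claw": 0.4},
  ],
)

```text
t: 12.47
tool_pos: [0.4593, -0.151, 0.1196]
orientation: [-3.141, -0.002, -0.333]
ft_force: [0.1, -0.6, 0.6]
gripper_width: 0.0516
```

```bash
python3 cells.py w9;python3 plan.py .4577 -.1507 .0594 -19.14
```

```text
pos [ 0.4593 -0.151   0.1196] yaw -19.05 t 12.4667
top px [501.  212.5] r mm 11.6 world [ 0.5868 -0.1742  0.076 ] depthmed [ 0.5876 -0.1746  0.0748] tool mm [128.  -19.7  43.8]
top px [269.5 246. ] r mm 10.3 world [ 0.4564 -0.1505  0.076 ] depthmed [ 0.4562 -0.1509  0.0748] tool mm [-3.   0.4 43.6]
t 12.52 pos [ 0.4595 -0.1508  0.1198] rpy [-1.7996e+02 -1.2000e-01 -1.9020e+01] w 0.0512 F [-0.4  0.6 -0. ]
shift [-1.9  0.5 60.4] turn [-0.04 -0.12  0.12] rows>= 2
```

Small correction (-3, 0), then down and grip.

Emit:
send_rows(
  targets=[
    {"ax": 0, "ay": 0, "az": 0, "tx": -3, "ty": 0, "tz": 15, "claw": 0.4},
    {"ax": 0, "ay": 0, "az": 0, "tx": -3, "ty": 0, "tz": 35, "claw": 0.4},
    {"ax": 0, "ay": 0, "az": 0, "tx": -3, "ty": 0, "tz": 50, "claw": 0.4},
    {"ax": 0, "ay": 0, "az": 0, "tx": -3, "ty": 0, "tz": 60, "claw": 0.4},
    {"ax": 0, "ay": 0, "az": 0, "tx": -3, "ty": 0, "tz": 60, "claw": 0.4},
  ],
)

```text
t: 12.93
tool_pos: [0.4554, -0.1494, 0.058]
orientation: [-3.141, 0.002, -0.332]
ft_force: [-0.8, 0.1, -0.1]
gripper_width: 0.0512
```

Emit:
send_rows(
  targets=[
    {"ax": 0, "ay": 0, "az": 0, "tx": 0, "ty": 0, "tz": 0, "claw": 0.4},
    {"ax": 0, "ay": 0, "az": 0, "tx": 0, "ty": 0, "tz": 0, "claw": 0.4},
    {"ax": 0, "ay": 0, "az": 0, "tx": 0, "ty": 0, "tz": 0, "claw": 0.4},
  ],
)

```text
t: 13.18
tool_pos: [0.4564, -0.1504, 0.0596]
orientation: [-3.141, -0.002, -0.333]
ft_force: [-0.0, 0.6, -0.5]
gripper_width: 0.0513
```

```bash
python3 cells.py w10;python3 plan.py .4577 -.1507 .0594 -19.14
```

```text
pos [ 0.4564 -0.1504  0.0596] yaw -19.07 t 13.1833
top px [200.4 300.2] r mm 11.6 world [ 0.4293 -0.1401  0.076 ] depthmed [ 0.4331 -0.134   0.0791] tool mm [-28.9  -0.9 -16.4]
top px [350.  299.5] r mm 11.8 world [ 0.4849 -0.159   0.076 ] depthmed [ 0.4845 -0.152   0.0789] tool mm [ 29.8  -1.1 -16.3]
top px [274.5 301.1] r mm 10.3 world [ 0.4567 -0.15    0.076 ] depthmed [ 0.4565 -0.1506  0.0748] tool mm [  0.2  -0.4 -16.4]
t 13.23 pos [ 0.4563 -0.1503  0.0595] rpy [-1.7997e+02 -1.0000e-01 -1.9070e+01] w 0.0509 F [0.3 0.  1.4]
shift [ 1.5 -0.1  0.1] turn [-0.03 -0.1   0.07] rows>= 1
```

Emit:
send_rows(
  targets=[
    {"ax": 0, "ay": 0, "az": 0, "tx": 0, "ty": 0, "tz": 0, "claw": 0.6},
    {"ax": 0, "ay": 0, "az": 0, "tx": 0, "ty": 0, "tz": 0, "claw": 0.8},
    {"ax": 0, "ay": 0, "az": 0, "tx": 0, "ty": 0, "tz": 0, "claw": 1},
    {"ax": 0, "ay": 0, "az": 0, "tx": 0, "ty": 0, "tz": 0, "claw": 1},
    {"ax": 0, "ay": 0, "az": 0, "tx": 0, "ty": 0, "tz": 0, "claw": 1},
  ],
)

```text
t: 13.65
tool_pos: [0.4558, -0.1503, 0.059]
orientation: [-3.141, -0.0, -0.333]
ft_force: [-0.4, 0.3, 4.7]
gripper_width: 0.0201
```

Emit:
send_rows(
  targets=[
    {"ax": 0, "ay": 0, "az": 0, "tx": 0, "ty": 0, "tz": 0, "claw": 1},
    {"ax": 0, "ay": 0, "az": 0, "tx": 0, "ty": 0, "tz": 0, "claw": 1},
  ],
)

```text
t: 13.82
tool_pos: [0.4558, -0.1503, 0.059]
orientation: [-3.141, -0.0, -0.333]
ft_force: [-0.1, 0.3, 5.9]
gripper_width: 0.0204
```

Emit:
send_rows(
  targets=[
    {"ax": 0, "ay": 0, "az": 0, "tx": 0, "ty": 0, "tz": -15, "claw": 1},
    {"ax": 0, "ay": 0, "az": 0, "tx": 0, "ty": 0, "tz": -50, "claw": 1},
    {"ax": 0, "ay": 0, "az": 0, "tx": 0, "ty": 0, "tz": -90, "claw": 1},
    {"ax": 0, "ay": 0, "az": 0, "tx": 0, "ty": 0, "tz": -125, "claw": 1},
    {"ax": 0, "ay": 0, "az": 0, "tx": 0, "ty": 0, "tz": -140, "claw": 1},
  ],
)

```text
t: 14.23
tool_pos: [0.4572, -0.1512, 0.2024]
orientation: [-3.14, -0.006, -0.334]
ft_force: [1.2, -0.1, -1.8]
gripper_width: 0.0203
```

Emit:
send_rows(
  targets=[
    {"ax": 0, "ay": 0, "az": 0, "tx": -5, "ty": -35, "tz": 0, "claw": 1},
    {"ax": 0, "ay": 0, "az": 0, "tx": -11, "ty": -73, "tz": 0, "claw": 1},
    {"ax": 0, "ay": 0, "az": 0, "tx": -17, "ty": -111, "tz": 0, "claw": 1},
    {"ax": 0, "ay": 0, "az": 0, "tx": -22, "ty": -145, "tz": 0, "claw": 1},
    {"ax": 0, "ay": 0, "az": 0, "tx": -26, "ty": -173, "tz": 0, "claw": 1},
  ],
)

```text
t: 14.65
tool_pos: [0.4873, 0.0247, 0.1984]
orientation: [-3.141, 0.001, -0.331]
ft_force: [0.1, 0.4, 0.3]
gripper_width: 0.0203
```

Emit:
send_rows(
  targets=[
    {"ax": 0, "ay": 0, "az": 0, "tx": 0, "ty": 0, "tz": 0, "claw": 1},
    {"ax": 0, "ay": 0, "az": 0, "tx": 0, "ty": 0, "tz": 0, "claw": 1},
    {"ax": 0, "ay": 0, "az": 0, "tx": 0, "ty": 0, "tz": 0, "claw": 1},
  ],
)

```text
t: 14.9
tool_pos: [0.487, 0.0209, 0.1983]
orientation: [3.141, 0.001, -0.334]
ft_force: [-1.4, -0.1, -0.7]
gripper_width: 0.0203
```

```bash
python3 look.py w11;python3 plan.py .5076 .0783 .15 -19.14
```

```text
306.91833986951076 [0.48704316 0.02093519 0.19831798] [ 3.14062923e+00  6.19903208e-04 -3.33700761e-01] 0.02032815266102357 14.9
t 14.95 pos [0.4871 0.0204 0.1984] rpy [ 1.7996e+02  3.0000e-02 -1.9200e+01] w 0.0201 F [-0.  -0.5 -0.6]
shift [  0.4 -61.5  48.4] turn [ 0.04  0.03 -0.06] rows>= 2
```

View pics/w11.png

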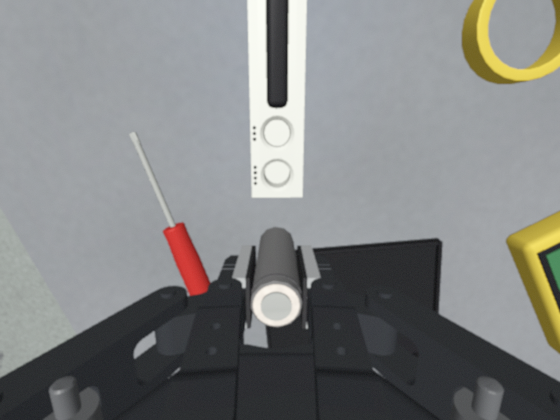

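Pocket 3 is at (276,132), pocket 4 at (276,173) and the plain end edge at row 197. The held cell is upright at (276,303). Measure.

```bash
python3 - <<'E'
from pock import *
c,s=load("w11");ab=sides(c,s,20,190,225,325)
for v in (132,173): t=circ(c,s,276,v,.036,12.6); print("line x",(ab[0]*t[1]+ab[1]).round(2))
g=cv2.cvtColor(c["frame"],cv2.COLOR_RGB2GRAY).astype(float)
E=[(u,185+np.argmin(np.diff(g[185:212,u]))+.5) for u in range(258,298)]
e=np.median(T(ray(c,E,.036,s),s)[:,1]);print("plain end y %.1f -> p3 %.1f p4 %.1f"%(e,e-59,e-21))
E
```

```text
sides: width 48.1 centreline x= 0.0011*y + 1.43
circle px [277.2 132.3] r mm 12.5 tool [  1.8 -61.7 162.3]
line x 1.36
circle px [278.7 169.5] r mm 13.7 tool [  3.2 -28.2 162.3]
line x 1.4
plain end y -1.5 -> p3 -60.5 p4 -22.5
```

Emit:
send_rows(
  targets=[
    {"ax": 0, "ay": 0, "az": 0, "tx": 0, "ty": -25, "tz": 0, "claw": 1},
    {"ax": 0, "ay": 0, "az": 0, "tx": 1, "ty": -48, "tz": 0, "claw": 1},
    {"ax": 0, "ay": 0, "az": 0, "tx": 1, "ty": -61, "tz": 5, "claw": 1},
    {"ax": 0, "ay": 0, "az": 0, "tx": 1, "ty": -61, "tz": 20, "claw": 1},
    {"ax": 0, "ay": 0, "az": 0, "tx": 1, "ty": -61, "tz": 45, "claw": 1},
  ],
)

```text
t: 15.37
tool_pos: [0.5103, 0.079, 0.1547]
orientation: [-3.139, -0.004, -0.333]
ft_force: [-0.5, 0.7, -1.3]
gripper_width: 0.0204
```

Emit:
send_rows(
  targets=[
    {"ax": 0, "ay": 0, "az": 0, "tx": 0, "ty": 0, "tz": 25, "claw": 1},
    {"ax": 0, "ay": 0, "az": 0, "tx": 0, "ty": 0, "tz": 42, "claw": 1},
    {"ax": 0, "ay": 0, "az": 0, "tx": 0, "ty": 0, "tz": 51, "claw": 1},
    {"ax": 0, "ay": 0, "az": 0, "tx": 0, "ty": 0, "tz": 53, "claw": 1},
    {"ax": 0, "ay": 0, "az": 0, "tx": 0, "ty": 0, "tz": 53, "claw": 1},
  ],
)

```text
t: 15.78
tool_pos: [0.5084, 0.0781, 0.1004]
orientation: [3.141, 0.0, -0.335]
ft_force: [0.1, -0.4, -0.5]
gripper_width: 0.02
```

Emit:
send_rows(
  targets=[
    {"ax": 0, "ay": 0, "az": 0, "tx": 0, "ty": 0, "tz": 0, "claw": 1},
    {"ax": 0, "ay": 0, "az": 0, "tx": 0, "ty": 0, "tz": 0, "claw": 1},
    {"ax": 0, "ay": 0, "az": 0, "tx": 0, "ty": 0, "tz": 0, "claw": 1},
  ],
)

```text
t: 16.03
tool_pos: [0.5091, 0.0791, 0.1017]
orientation: [-3.14, -0.002, -0.333]
ft_force: [-1.1, -0.4, -0.7]
gripper_width: 0.0203
```

```bash
python3 look.py w12;python3 - <<'E'
from pock import *
c,s=load("w11");t=np.array([1.2,-60.6,0])/1e3
w=s["tool_pos"]+Ro.from_euler("xyz",s["orientation"]).apply(t);print("p3 target world",w.round(4))
from plan import plan;plan([w[0],w[1],.0614],-19.14)
c,s=load("w12")
g=cv2.cvtColor(c["frame"],cv2.COLOR_RGB2GRAY)
for v in (60,100,140,180,220): print(v,np.flatnonzero(np.abs(np.diff(g[v,215:340].astype(int)))>60)+215)
E
```

```text
306.91833986951076 [0.50910111 0.07913905 0.10167683] [-3.14017686e+00 -1.56431380e-03 -3.33085115e-01] 0.02033525106091285 16.0333
p3 target world [0.508  0.0778 0.1983]
t 16.08 pos [0.509  0.0792 0.1016] rpy [-1.7993e+02 -8.0000e-02 -1.9080e+01] w 0.0203 F [-0.4 -0.1 -0.1]
shift [-0.5  1.7 40.2] turn [-0.07 -0.08  0.06] rows>= 2
60 [253 254 290 291]
100 [254 255 290]
140 [255 289 290]
180 [255 256 289 290]
220 [256 289]
```

Emit:
send_rows(
  targets=[
    {"ax": 0, "ay": 0, "az": 0, "tx": -0.7, "ty": 1.5, "tz": 0, "claw": 1},
    {"ax": 0, "ay": 0, "az": 0, "tx": -0.7, "ty": 1.5, "tz": 3, "claw": 1},
    {"ax": 0, "ay": 0, "az": 0, "tx": -0.7, "ty": 1.5, "tz": 6, "claw": 1},
    {"ax": 0, "ay": 0, "az": 0, "tx": -0.7, "ty": 1.5, "tz": 9, "claw": 1},
    {"ax": 0, "ay": 0, "az": 0, "tx": -0.7, "ty": 1.5, "tz": 12, "claw": 1},
  ],
)

```text
t: 16.5
tool_pos: [0.5072, 0.078, 0.0883]
orientation: [3.142, 0.0, -0.333]
ft_force: [0.1, 0.4, 0.4]
gripper_width: 0.0203
```

Emit:
send_rows(
  targets=[
    {"ax": 0, "ay": 0, "az": 0, "tx": 0, "ty": 0, "tz": 2, "claw": 1},
    {"ax": 0, "ay": 0, "az": 0, "tx": 0, "ty": 0, "tz": 4, "claw": 1},
    {"ax": 0, "ay": 0, "az": 0, "tx": 0, "ty": 0, "tz": 6, "claw": 1},
    {"ax": 0, "ay": 0, "az": 0, "tx": 0, "ty": 0, "tz": 8, "claw": 1},
    {"ax": 0, "ay": 0, "az": 0, "tx": 0, "ty": 0, "tz": 8, "claw": 1},
  ],
)

```text
t: 16.92
tool_pos: [0.5073, 0.0781, 0.0803]
orientation: [-3.142, 0.0, -0.333]
ft_force: [1.1, 1.8, -1.4]
gripper_width: 0.0204
```

```bash
python3 plan.py .508 .0778 .061 -19.14
```

```text
t 16.92 pos [0.5073 0.0781 0.0803] rpy [-1.800e+02  1.000e-02 -1.908e+01] w 0.0204 F [ 1.1  1.8 -1.4]
shift [ 0.8 -0.  19.3] turn [-0.    0.01  0.06] rows>= 1
```

Inside with no contact again. Lower.

Emit:
send_rows(
  targets=[
    {"ax": 0, "ay": 0, "az": 0, "tx": 0, "ty": 0, "tz": 4, "claw": 1},
    {"ax": 0, "ay": 0, "az": 0, "tx": 0, "ty": 0, "tz": 8, "claw": 1},
    {"ax": 0, "ay": 0, "az": 0, "tx": 0, "ty": 0, "tz": 12, "claw": 1},
    {"ax": 0, "ay": 0, "az": 0, "tx": 0, "ty": 0, "tz": 15, "claw": 1},
    {"ax": 0, "ay": 0, "az": 0, "tx": 0, "ty": 0, "tz": 16.5, "claw": 1},
  ],
)

```text
t: 17.33
tool_pos: [0.5072, 0.0781, 0.0637]
orientation: [-3.142, 0.0, -0.333]
ft_force: [0.9, 1.9, 0.4]
gripper_width: 0.0203
```

Emit:
send_rows(
  targets=[
    {"ax": 0, "ay": 0, "az": 0, "tx": 0, "ty": 0, "tz": 0.5, "claw": 1},
    {"ax": 0, "ay": 0, "az": 0, "tx": 0, "ty": 0, "tz": 1, "claw": 1},
    {"ax": 0, "ay": 0, "az": 0, "tx": 0, "ty": 0, "tz": 1.5, "claw": 1},
    {"ax": 0, "ay": 0, "az": 0, "tx": 0, "ty": 0, "tz": 2, "claw": 1},
    {"ax": 0, "ay": 0, "az": 0, "tx": 0, "ty": 0, "tz": 2, "claw": 1},
  ],
)

```text
t: 17.75
tool_pos: [0.5074, 0.078, 0.0623]
orientation: [-3.141, -0.0, -0.333]
ft_force: [1.6, 1.7, 0.1]
gripper_width: 0.0204
```

Emit:
send_rows(
  targets=[
    {"ax": 0, "ay": 0, "az": 0, "tx": 0, "ty": 0, "tz": 0.3, "claw": 1},
    {"ax": 0, "ay": 0, "az": 0, "tx": 0, "ty": 0, "tz": 0.6, "claw": 1},
    {"ax": 0, "ay": 0, "az": 0, "tx": 0, "ty": 0, "tz": 0.9, "claw": 1},
    {"ax": 0, "ay": 0, "az": 0, "tx": 0, "ty": 0, "tz": 1.2, "claw": 1},
    {"ax": 0, "ay": 0, "az": 0, "tx": 0, "ty": 0, "tz": 1.2, "claw": 1},
  ],
)

```text
t: 18.17
tool_pos: [0.5074, 0.078, 0.0611]
orientation: [-3.141, -0.0, -0.333]
ft_force: [0.8, 2.7, 1.0]
gripper_width: 0.0205
```

Emit:
send_rows(
  targets=[
    {"ax": 0, "ay": 0, "az": 0, "tx": 0, "ty": 0, "tz": 0.3, "claw": 1},
    {"ax": 0, "ay": 0, "az": 0, "tx": 0, "ty": 0, "tz": 0.6, "claw": 1},
    {"ax": 0, "ay": 0, "az": 0, "tx": 0, "ty": 0, "tz": 0.6, "claw": 1},
  ],
)

```text
t: 18.42
tool_pos: [0.5075, 0.078, 0.061]
orientation: [-3.141, 0.0, -0.333]
ft_force: [-1.1, 1.5, 8.4]
gripper_width: 0.0203
```

Seated at z 0.0610 as predicted, with 8 N at the floor. Release and go for the last cell.

Emit:
send_rows(
  targets=[
    {"ax": 0, "ay": 0, "az": 0, "tx": 0, "ty": 0, "tz": -0.5, "claw": 0.7},
    {"ax": 0, "ay": 0, "az": 0, "tx": 0, "ty": 0, "tz": -0.5, "claw": 0.5},
    {"ax": 0, "ay": 0, "az": 0, "tx": 0, "ty": 0, "tz": -0.5, "claw": 0.4},
    {"ax": 0, "ay": 0, "az": 0, "tx": 0, "ty": 0, "tz": -0.5, "claw": 0.4},
    {"ax": 0, "ay": 0, "az": 0, "tx": 0, "ty": 0, "tz": -5, "claw": 0.4},
  ],
)

```text
t: 18.83
tool_pos: [0.5064, 0.0775, 0.0647]
orientation: [3.14, 0.002, -0.333]
ft_force: [0.7, 0.4, -0.5]
gripper_width: 0.0513
```

Emit:
send_rows(
  targets=[
    {"ax": 0, "ay": 0, "az": 0, "tx": 0, "ty": 0, "tz": -15, "claw": 0.4},
    {"ax": 0, "ay": 0, "az": 0, "tx": 0, "ty": 0, "tz": -40, "claw": 0.4},
    {"ax": 0, "ay": 0, "az": 0, "tx": 0, "ty": 0, "tz": -75, "claw": 0.4},
    {"ax": 0, "ay": 0, "az": 0, "tx": 0, "ty": 0, "tz": -110, "claw": 0.4},
    {"ax": 0, "ay": 0, "az": 0, "tx": 0, "ty": 0, "tz": -133, "claw": 0.4},
  ],
)

```text
t: 19.25
tool_pos: [0.5082, 0.0775, 0.2015]
orientation: [-3.14, -0.003, -0.334]
ft_force: [0.4, 0.2, -0.8]
gripper_width: 0.0512
```

Emit:
send_rows(
  targets=[
    {"ax": 0, "ay": 0, "az": 0, "tx": 23, "ty": 30, "tz": 0, "claw": 0.4},
    {"ax": 0, "ay": 0, "az": 0, "tx": 46, "ty": 60, "tz": 0, "claw": 0.4},
    {"ax": 0, "ay": 0, "az": 0, "tx": 69, "ty": 92, "tz": 0, "claw": 0.4},
    {"ax": 0, "ay": 0, "az": 0, "tx": 92, "ty": 123, "tz": 0, "claw": 0.4},
    {"ax": 0, "ay": 0, "az": 0, "tx": 115, "ty": 154, "tz": 0, "claw": 0.4},
  ],
)

```text
t: 19.67
tool_pos: [0.5656, -0.107, 0.1987]
orientation: [-3.141, 0.0, -0.333]
ft_force: [0.2, 0.1, -0.5]
gripper_width: 0.0514
```

Emit:
send_rows(
  targets=[
    {"ax": 0, "ay": 0, "az": 0, "tx": 22, "ty": 30, "tz": 0, "claw": 0.4},
    {"ax": 0, "ay": 0, "az": 0, "tx": 40, "ty": 53, "tz": 10, "claw": 0.4},
    {"ax": 0, "ay": 0, "az": 0, "tx": 44, "ty": 58, "tz": 40, "claw": 0.4},
    {"ax": 0, "ay": 0, "az": 0, "tx": 44, "ty": 58, "tz": 70, "claw": 0.4},
    {"ax": 0, "ay": 0, "az": 0, "tx": 44, "ty": 58, "tz": 80, "claw": 0.4},
  ],
)

```text
t: 20.08
tool_pos: [0.5856, -0.1746, 0.1146]
orientation: [3.14, 0.007, -0.335]
ft_force: [-1.1, 1.5, 0.6]
gripper_width: 0.0515
```

Emit:
send_rows(
  targets=[
    {"ax": 0, "ay": 0, "az": 0, "tx": 0, "ty": 0, "tz": 0, "claw": 0.4},
    {"ax": 0, "ay": 0, "az": 0, "tx": 0, "ty": 0, "tz": 0, "claw": 0.4},
    {"ax": 0, "ay": 0, "az": 0, "tx": 0, "ty": 0, "tz": 0, "claw": 0.4},
  ],
)

```text
t: 20.33
tool_pos: [0.5893, -0.1743, 0.1201]
orientation: [-3.141, -0.003, -0.332]
ft_force: [-0.2, 0.0, 0.2]
gripper_width: 0.0512
```

```bash
python3 cells.py w13;python3 plan.py .588 -.1745 .0594 -19.14
```

```text
pos [ 0.5893 -0.1743  0.1201] yaw -19.03 t 20.3333
top px [274.6 245.3] r mm 10.4 world [ 0.5893 -0.1745  0.076 ] depthmed [ 0.5893 -0.1748  0.0748] tool mm [-0.   0.2 44.1]
t 20.38 pos [ 0.5894 -0.1744  0.1203] rpy [-179.96   -0.18  -19.03] w 0.0511 F [ 0.3  1.  -0.4]
shift [-1.5  0.6 60.9] turn [-0.04 -0.18  0.11] rows>= 2
```

Emit:
send_rows(
  targets=[
    {"ax": 0, "ay": 0, "az": 0, "tx": 0, "ty": 0, "tz": 15, "claw": 0.4},
    {"ax": 0, "ay": 0, "az": 0, "tx": 0, "ty": 0, "tz": 35, "claw": 0.4},
    {"ax": 0, "ay": 0, "az": 0, "tx": 0, "ty": 0, "tz": 50, "claw": 0.4},
    {"ax": 0, "ay": 0, "az": 0, "tx": 0, "ty": 0, "tz": 60, "claw": 0.4},
    {"ax": 0, "ay": 0, "az": 0, "tx": 0, "ty": 0, "tz": 60, "claw": 0.4},
  ],
)

```text
t: 20.8
tool_pos: [0.5878, -0.1737, 0.0576]
orientation: [-3.141, 0.002, -0.332]
ft_force: [-0.5, 0.5, 0.9]
gripper_width: 0.0512
```

Emit:
send_rows(
  targets=[
    {"ax": 0, "ay": 0, "az": 0, "tx": 0, "ty": 0, "tz": 0, "claw": 0.4},
    {"ax": 0, "ay": 0, "az": 0, "tx": 0, "ty": 0, "tz": 0, "claw": 0.4},
    {"ax": 0, "ay": 0, "az": 0, "tx": 0, "ty": 0, "tz": 0, "claw": 0.4},
  ],
)

```text
t: 21.05
tool_pos: [0.5891, -0.1747, 0.0597]
orientation: [-3.141, -0.002, -0.333]
ft_force: [-0.2, -0.8, 0.2]
gripper_width: 0.0513
```

```bash
python3 cells.py w14
```

```text
pos [ 0.5891 -0.1747  0.0597] yaw -19.08 t 21.05
top px [200.6 299.8] r mm 11.7 world [ 0.5622 -0.1643  0.076 ] depthmed [ 0.5658 -0.1584  0.0789] tool mm [-28.8  -1.  -16.4]
top px [350.4 300. ] r mm 11.6 world [ 0.6177 -0.1837  0.076 ] depthmed [ 0.6172 -0.1764  0.0789] tool mm [ 30.   -0.9 -16.3]
top px [274.9 300.3] r mm 10.4 world [ 0.5897 -0.1741  0.076 ] depthmed [ 0.5895 -0.1744  0.0749] tool mm [  0.4  -0.8 -16.3]
```

Emit:
send_rows(
  targets=[
    {"ax": 0, "ay": 0, "az": 0, "tx": 0, "ty": -0.5, "tz": 0, "claw": 0.6},
    {"ax": 0, "ay": 0, "az": 0, "tx": 0, "ty": -0.5, "tz": 0, "claw": 0.8},
    {"ax": 0, "ay": 0, "az": 0, "tx": 0, "ty": -0.5, "tz": 0, "claw": 1},
    {"ax": 0, "ay": 0, "az": 0, "tx": 0, "ty": -0.5, "tz": 0, "claw": 1},
    {"ax": 0, "ay": 0, "az": 0, "tx": 0, "ty": -0.5, "tz": 0, "claw": 1},
  ],
)

```text
t: 21.52
tool_pos: [0.5886, -0.174, 0.0588]
orientation: [-3.141, -0.0, -0.333]
ft_force: [-0.6, 0.3, 2.7]
gripper_width: 0.0202
```

Emit:
send_rows(
  targets=[
    {"ax": 0, "ay": 0, "az": 0, "tx": 0, "ty": 0, "tz": 0, "claw": 1},
    {"ax": 0, "ay": 0, "az": 0, "tx": 0, "ty": 0, "tz": 0, "claw": 1},
  ],
)

```text
t: 21.68
tool_pos: [0.5886, -0.174, 0.0588]
orientation: [-3.141, -0.0, -0.333]
ft_force: [-0.1, 1.3, 4.8]
gripper_width: 0.0201
```

Emit:
send_rows(
  targets=[
    {"ax": 0, "ay": 0, "az": 0, "tx": 0, "ty": 0, "tz": -15, "claw": 1},
    {"ax": 0, "ay": 0, "az": 0, "tx": 0, "ty": 0, "tz": -50, "claw": 1},
    {"ax": 0, "ay": 0, "az": 0, "tx": 0, "ty": 0, "tz": -90, "claw": 1},
    {"ax": 0, "ay": 0, "az": 0, "tx": 0, "ty": 0, "tz": -125, "claw": 1},
    {"ax": 0, "ay": 0, "az": 0, "tx": 0, "ty": 0, "tz": -140, "claw": 1},
  ],
)

```text
t: 22.1
tool_pos: [0.59, -0.1753, 0.2027]
orientation: [-3.141, -0.007, -0.334]
ft_force: [0.3, -1.2, 0.5]
gripper_width: 0.0205
```

Emit:
send_rows(
  targets=[
    {"ax": 0, "ay": 0, "az": 0, "tx": -28, "ty": -20, "tz": 0, "claw": 1},
    {"ax": 0, "ay": 0, "az": 0, "tx": -60, "ty": -43, "tz": 0, "claw": 1},
    {"ax": 0, "ay": 0, "az": 0, "tx": -92, "ty": -66, "tz": 0, "claw": 1},
    {"ax": 0, "ay": 0, "az": 0, "tx": -124, "ty": -89, "tz": 0, "claw": 1},
    {"ax": 0, "ay": 0, "az": 0, "tx": -149, "ty": -107, "tz": 0, "claw": 1},
  ],
)

```text
t: 22.52
tool_pos: [0.4801, -0.0219, 0.1975]
orientation: [-3.142, 0.002, -0.332]
ft_force: [-0.4, 2.0, -1.3]
gripper_width: 0.0205
```

Emit:
send_rows(
  targets=[
    {"ax": 0, "ay": 0, "az": 0, "tx": -10, "ty": -7, "tz": 0, "claw": 1},
    {"ax": 0, "ay": 0, "az": 0, "tx": -10, "ty": -7, "tz": 0, "claw": 1},
    {"ax": 0, "ay": 0, "az": 0, "tx": -10, "ty": -7, "tz": 0, "claw": 1},
    {"ax": 0, "ay": 0, "az": 0, "tx": -10, "ty": -7, "tz": 0, "claw": 1},
  ],
)

```text
t: 22.85
tool_pos: [0.476, -0.0152, 0.1984]
orientation: [3.141, -0.001, -0.334]
ft_force: [-0.3, -0.3, -0.7]
gripper_width: 0.0202
```

```bash
python3 look.py w15;python3 plan.py .4952 .042 .101 -19.14; python3 - <<'E'
from pock import *
c,s=load("w15")
g=cv2.cvtColor(c["frame"],cv2.COLOR_RGB2GRAY).astype(float)
ab=sides(c,s,110,185,215,335)
col=g[150:225,262];print("edge rows",150+np.argmin(np.diff(col)))
E=[(u,150+np.argmin(np.diff(g[150:225,u]))+.5) for u in range(258,298)]
y=T(ray(c,E,.036,s),s)[:,1];e=np.median(y);print("plain end y %.1f spread %.1f -> p4 %.1f"%(e,y.std(),e-21))
t=s["tool_pos"]+Ro.from_euler("xyz",s["orientation"]).apply([ab[0]*(e-21)/1e3+ab[1]/1e3,(e-21)/1e3,0]);print("p4 cam world",t.round(4))
E
```

```text
306.91833986951076 [ 0.47596789 -0.01519361  0.19844361] [ 3.14120723e+00 -9.71157098e-04 -3.34188984e-01] 0.020249635090237958 22.85
t 22.90 pos [ 0.4761 -0.0155  0.1984] rpy [ 1.7997e+02 -5.0000e-02 -1.9190e+01] w 0.0203 F [-0.2  0.4 -0.2]
shift [ -0.9 -60.7  97.4] turn [ 0.03 -0.05 -0.05] rows>= 3
sides: width 48.8 centreline x= -0.0016*y + -0.37
edge rows 220
plain end y 19.5 spread 1.1 -> p4 -1.5
p4 cam world [ 0.4761 -0.0136  0.1984]
```

```bash
python3 - <<'E'
from pock import *
c,s=load("w15")
g=cv2.cvtColor(c["frame"],cv2.COLOR_RGB2GRAY).astype(float)
ab=sides(c,s,40,150,222,325)
E=[(u,143+np.argmin(np.diff(g[143:172,u]))+.5) for u in range(256,298)]
y=T(ray(c,E,.036,s),s)[:,1];e=np.median(y);print("row",np.median([q[1] for q in E]),"plain end y %.1f spread %.1f -> p4 %.1f"%(e,y.std(),e-21))
x=ab[0]*(e-21)+ab[1];print("x",x)
print("p4 cam world",(s["tool_pos"]+Ro.from_euler("xyz",s["orientation"]).apply([x/1e3,(e-21)/1e3,0])).round(4))
E
```

```text
sides: width 48.9 centreline x= 0.0011*y + -0.24
row 157.5 plain end y -39.2 spread 0.0 -> p4 -60.2
x -0.30447966081212047
p4 cam world [0.4954 0.0418 0.1984]
```

p4 is at (-0.5, -60), with both estimates within 0.6 mm of each other. Go over and down.

Emit:
send_rows(
  targets=[
    {"ax": 0, "ay": 0, "az": 0, "tx": 0, "ty": -25, "tz": 0, "claw": 1},
    {"ax": 0, "ay": 0, "az": 0, "tx": -0.5, "ty": -48, "tz": 0, "claw": 1},
    {"ax": 0, "ay": 0, "az": 0, "tx": -0.5, "ty": -60, "tz": 5, "claw": 1},
    {"ax": 0, "ay": 0, "az": 0, "tx": -0.5, "ty": -60, "tz": 20, "claw": 1},
    {"ax": 0, "ay": 0, "az": 0, "tx": -0.5, "ty": -60, "tz": 45, "claw": 1},
  ],
)

```text
t: 23.32
tool_pos: [0.4971, 0.0427, 0.1541]
orientation: [-3.139, -0.005, -0.332]
ft_force: [1.4, 0.7, -1.4]
gripper_width: 0.02
```

Emit:
send_rows(
  targets=[
    {"ax": 0, "ay": 0, "az": 0, "tx": 0, "ty": 0, "tz": 25, "claw": 1},
    {"ax": 0, "ay": 0, "az": 0, "tx": 0, "ty": 0, "tz": 42, "claw": 1},
    {"ax": 0, "ay": 0, "az": 0, "tx": 0, "ty": 0, "tz": 50, "claw": 1},
    {"ax": 0, "ay": 0, "az": 0, "tx": 0, "ty": 0, "tz": 52, "claw": 1},
    {"ax": 0, "ay": 0, "az": 0, "tx": 0, "ty": 0, "tz": 52, "claw": 1},
  ],
)

```text
t: 23.73
tool_pos: [0.4948, 0.0417, 0.1011]
orientation: [3.141, 0.0, -0.334]
ft_force: [-0.5, -0.1, -0.7]
gripper_width: 0.0204
```

Emit:
send_rows(
  targets=[
    {"ax": 0, "ay": 0, "az": 0, "tx": 0, "ty": 0, "tz": 0, "claw": 1},
    {"ax": 0, "ay": 0, "az": 0, "tx": 0, "ty": 0, "tz": 0, "claw": 1},
    {"ax": 0, "ay": 0, "az": 0, "tx": 0, "ty": 0, "tz": 0, "claw": 1},
    {"ax": 0, "ay": 0, "az": 0, "tx": 0, "ty": 0, "tz": 0, "claw": 1},
  ],
)

```text
t: 24.07
tool_pos: [0.495, 0.0428, 0.1021]
orientation: [-3.14, -0.001, -0.333]
ft_force: [0.8, 0.8, -0.9]
gripper_width: 0.0204
```

```bash
python3 look.py w16; python3 plan.py .495 .042 .061 -19.14
```

```text
306.91833986951076 [0.49502966 0.04276288 0.10214867] [-3.14042071e+00 -1.23884168e-03 -3.32899726e-01] 0.020387777227897783 24.0667
t 24.12 pos [0.4949 0.0428 0.102 ] rpy [-1.7995e+02 -6.0000e-02 -1.9070e+01] w 0.0205 F [ 0.4 -0.4 -1.5]
shift [ 0.3  0.7 41. ] turn [-0.05 -0.06  0.07] rows>= 2
```

View pics/w16.png

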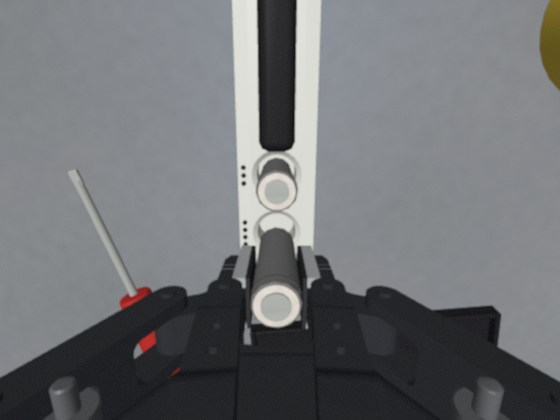

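Pocket 3's cell is seated upright with its top at (277,188). The held cell is in line with pocket 4. Lower.

Emit:
send_rows(
  targets=[
    {"ax": 0, "ay": 0, "az": 0, "tx": 0, "ty": 0.7, "tz": 0, "claw": 1},
    {"ax": 0, "ay": 0, "az": 0, "tx": 0, "ty": 0.7, "tz": 3, "claw": 1},
    {"ax": 0, "ay": 0, "az": 0, "tx": 0, "ty": 0.7, "tz": 6, "claw": 1},
    {"ax": 0, "ay": 0, "az": 0, "tx": 0, "ty": 0.7, "tz": 9, "claw": 1},
    {"ax": 0, "ay": 0, "az": 0, "tx": 0, "ty": 0.7, "tz": 12, "claw": 1},
  ],
)

```text
t: 24.53
tool_pos: [0.4942, 0.042, 0.0889]
orientation: [3.142, 0.0, -0.333]
ft_force: [-0.3, -0.2, -0.9]
gripper_width: 0.0209
```

Emit:
send_rows(
  targets=[
    {"ax": 0, "ay": 0, "az": 0, "tx": 0, "ty": 0, "tz": 2, "claw": 1},
    {"ax": 0, "ay": 0, "az": 0, "tx": 0, "ty": 0, "tz": 4, "claw": 1},
    {"ax": 0, "ay": 0, "az": 0, "tx": 0, "ty": 0, "tz": 6, "claw": 1},
    {"ax": 0, "ay": 0, "az": 0, "tx": 0, "ty": 0, "tz": 8, "claw": 1},
    {"ax": 0, "ay": 0, "az": 0, "tx": 0, "ty": 0, "tz": 8, "claw": 1},
  ],
)

```text
t: 24.95
tool_pos: [0.4944, 0.0423, 0.081]
orientation: [-3.141, -0.0, -0.333]
ft_force: [0.8, 2.4, -2.6]
gripper_width: 0.0208
```

```bash
python3 plan.py .495 .042 .0608 -19.14
```

```text
t 24.95 pos [0.4944 0.0423 0.081 ] rpy [-179.98   -0.    -19.07] w 0.0208 F [ 0.8  2.4 -2.6]
shift [ 0.6  0.1 20.2] turn [-0.02 -0.    0.07] rows>= 1
```

There is a light side touch of 2.4 N toward +y. Ease 0.7 mm that way and lower.

Emit:
send_rows(
  targets=[
    {"ax": 0, "ay": 0, "az": 0, "tx": 0.2, "ty": -0.7, "tz": 2, "claw": 1},
    {"ax": 0, "ay": 0, "az": 0, "tx": 0.2, "ty": -0.7, "tz": 6, "claw": 1},
    {"ax": 0, "ay": 0, "az": 0, "tx": 0.2, "ty": -0.7, "tz": 10, "claw": 1},
    {"ax": 0, "ay": 0, "az": 0, "tx": 0.2, "ty": -0.7, "tz": 14, "claw": 1},
    {"ax": 0, "ay": 0, "az": 0, "tx": 0.2, "ty": -0.7, "tz": 17, "claw": 1},
  ],
)

```text
t: 25.37
tool_pos: [0.4945, 0.0425, 0.0638]
orientation: [3.141, 0.0, -0.333]
ft_force: [1.3, 0.5, -0.5]
gripper_width: 0.0203
```

Emit:
send_rows(
  targets=[
    {"ax": 0, "ay": 0, "az": 0, "tx": 0, "ty": 0, "tz": 0.5, "claw": 1},
    {"ax": 0, "ay": 0, "az": 0, "tx": 0, "ty": 0, "tz": 1, "claw": 1},
    {"ax": 0, "ay": 0, "az": 0, "tx": 0, "ty": 0, "tz": 1.5, "claw": 1},
    {"ax": 0, "ay": 0, "az": 0, "tx": 0, "ty": 0, "tz": 2, "claw": 1},
    {"ax": 0, "ay": 0, "az": 0, "tx": 0, "ty": 0, "tz": 2, "claw": 1},
  ],
)

```text
t: 25.78
tool_pos: [0.4947, 0.0425, 0.0624]
orientation: [3.142, 0.0, -0.333]
ft_force: [-0.2, 0.4, -1.1]
gripper_width: 0.0201
```

Emit:
send_rows(
  targets=[
    {"ax": 0, "ay": 0, "az": 0, "tx": 0, "ty": 0, "tz": 0.3, "claw": 1},
    {"ax": 0, "ay": 0, "az": 0, "tx": 0, "ty": 0, "tz": 0.6, "claw": 1},
    {"ax": 0, "ay": 0, "az": 0, "tx": 0, "ty": 0, "tz": 0.9, "claw": 1},
    {"ax": 0, "ay": 0, "az": 0, "tx": 0, "ty": 0, "tz": 0.9, "claw": 1},
  ],
)

```text
t: 26.12
tool_pos: [0.4947, 0.0425, 0.0615]
orientation: [-3.142, 0.0, -0.333]
ft_force: [-0.0, 1.1, -0.9]
gripper_width: 0.0199
```

Emit:
send_rows(
  targets=[
    {"ax": 0, "ay": 0, "az": 0, "tx": 0, "ty": 0, "tz": 0.3, "claw": 1},
    {"ax": 0, "ay": 0, "az": 0, "tx": 0, "ty": 0, "tz": 0.6, "claw": 1},
    {"ax": 0, "ay": 0, "az": 0, "tx": 0, "ty": 0, "tz": 0.9, "claw": 1},
    {"ax": 0, "ay": 0, "az": 0, "tx": 0, "ty": 0, "tz": 0.9, "claw": 1},
  ],
)

```text
t: 26.45
tool_pos: [0.4948, 0.0425, 0.0607]
orientation: [-3.141, 0.0, -0.333]
ft_force: [0.1, 0.7, 1.9]
gripper_width: 0.0203
```

Emit:
send_rows(
  targets=[
    {"ax": 0, "ay": 0, "az": 0, "tx": 0, "ty": 0, "tz": 0.3, "claw": 1},
    {"ax": 0, "ay": 0, "az": 0, "tx": 0, "ty": 0, "tz": 0.5, "claw": 1},
    {"ax": 0, "ay": 0, "az": 0, "tx": 0, "ty": 0, "tz": 0.5, "claw": 1},
  ],
)

```text
t: 26.7
tool_pos: [0.4948, 0.0425, 0.0607]
orientation: [-3.141, 0.0, -0.333]
ft_force: [-1.0, -0.6, 7.4]
gripper_width: 0.0206
```

Floor contact came at 0.0607 (expected 0.0608). Release, rise and look at the whole loaded carrier.

Emit:
send_rows(
  targets=[
    {"ax": 0, "ay": 0, "az": 0, "tx": 0, "ty": 0, "tz": -0.5, "claw": 0.7},
    {"ax": 0, "ay": 0, "az": 0, "tx": 0, "ty": 0, "tz": -0.5, "claw": 0.5},
    {"ax": 0, "ay": 0, "az": 0, "tx": 0, "ty": 0, "tz": -0.5, "claw": 0.4},
    {"ax": 0, "ay": 0, "az": 0, "tx": 0, "ty": 0, "tz": -0.5, "claw": 0.4},
    {"ax": 0, "ay": 0, "az": 0, "tx": 0, "ty": 0, "tz": -5, "claw": 0.4},
  ],
)

```text
t: 27.12
tool_pos: [0.4941, 0.0424, 0.0645]
orientation: [3.141, 0.002, -0.333]
ft_force: [-0.5, 0.4, -0.2]
gripper_width: 0.0511
```

Emit:
send_rows(
  targets=[
    {"ax": 0, "ay": 0, "az": 0, "tx": 0, "ty": 0, "tz": -15, "claw": 0.4},
    {"ax": 0, "ay": 0, "az": 0, "tx": 0, "ty": 0, "tz": -50, "claw": 0.4},
    {"ax": 0, "ay": 0, "az": 0, "tx": 0, "ty": 0, "tz": -90, "claw": 0.4},
    {"ax": 0, "ay": 0, "az": 0, "tx": 0, "ty": 0, "tz": -130, "claw": 0.4},
    {"ax": 0, "ay": 0, "az": 0, "tx": 0, "ty": 0, "tz": -165, "claw": 0.4},
  ],
)

```text
t: 27.53
tool_pos: [0.4948, 0.0421, 0.2326]
orientation: [-3.141, -0.001, -0.334]
ft_force: [0.5, 0.9, -0.6]
gripper_width: 0.0511
```

Emit:
send_rows(
  targets=[
    {"ax": 0, "ay": 0, "az": 0, "tx": 0, "ty": -30, "tz": -15, "claw": 0.4},
    {"ax": 0, "ay": 0, "az": 0, "tx": 0, "ty": -65, "tz": -20, "claw": 0.4},
    {"ax": 0, "ay": 0, "az": 0, "tx": 0, "ty": -100, "tz": -20, "claw": 0.4},
    {"ax": 0, "ay": 0, "az": 0, "tx": 0, "ty": -121, "tz": -20, "claw": 0.4},
    {"ax": 0, "ay": 0, "az": 0, "tx": 0, "ty": -121, "tz": -20, "claw": 0.4},
  ],
)

```text
t: 27.95
tool_pos: [0.5349, 0.163, 0.2501]
orientation: [-3.14, -0.0, -0.325]
ft_force: [0.3, -0.2, -0.4]
gripper_width: 0.0512
```

Emit:
send_rows(
  targets=[
    {"ax": 0, "ay": 0, "az": 0, "tx": 0, "ty": 0, "tz": 0, "claw": 0.4},
    {"ax": 0, "ay": 0, "az": 0, "tx": 0, "ty": 0, "tz": 0, "claw": 0.4},
    {"ax": 0, "ay": 0, "az": 0, "tx": 0, "ty": 0, "tz": 0, "claw": 0.4},
    {"ax": 0, "ay": 0, "az": 0, "tx": 0, "ty": 0, "tz": 0, "claw": 0.4},
  ],
)

```text
t: 28.28
tool_pos: [0.5341, 0.1553, 0.2502]
orientation: [3.142, 0.0, -0.335]
ft_force: [0.3, -0.5, 0.0]
gripper_width: 0.0513
```

```bash
python3 cells.py w17 .078; python3 - <<'E'
from pock import *
c,s=load("w17");ab=sides(c,s,95,290,235,320)
P=cloud(c,s);g=c["frame"].mean(2)
for ce,st,m in blobs((P[:,:,2]>.09)&(P[:,:,2]<.11)&(g<100),100):
    if 200<ce[0]<340:
        q=T(ray(c,np.argwhere(m)[:,::-1],.1,s),s)[:,:2].astype(np.float32);print("handle",cv2.minAreaRect(q),np.median(P[m][:,2]))
E
```

```text
pos [0.5341 0.1553 0.2502] yaw -19.22 t 28.2833
top px [275.5 101.5] r mm 10.8 world [0.5636 0.2391 0.078 ] depthmed [0.5633 0.2392 0.0769] tool mm [  0.3 -88.8 172.2]
top px [275.2 145.7] r mm 10.5 world [0.5503 0.2019 0.078 ] depthmed [0.5504 0.2018 0.0767] tool mm [  0.  -49.3 172.2]
top px [275.7 272. ] r mm 10.3 world [0.5077 0.0784 0.078 ] depthmed [0.5077 0.0777 0.0767] tool mm [  0.4  81.4 172.2]
top px [275.8 303. ] r mm 10.1 world [0.4956 0.0434 0.078 ] depthmed [0.4952 0.0423 0.0767] tool mm [  0.5 118.3 172.2]
sides: width 48.5 centreline x= 0.0036*y + 0.69
handle ((0.750765323638916, 13.860908508300781), (13.519561767578125, 91.78868103027344), 0.005567808169871569) 0.09934432747597133
```

View pics/w17.png

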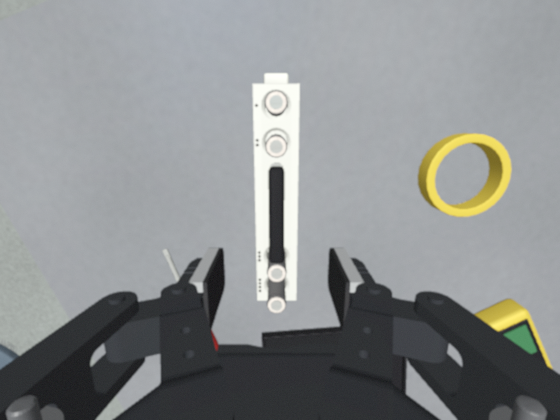

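All four cells are in, with their tops level at 0.077 and the spacing right. The tray is empty and the tape and screwdriver look untouched. The handle is at tool (0.5, 15). Descend over it.

Emit:
send_rows(
  targets=[
    {"ax": 0, "ay": 0, "az": 0, "tx": 0.5, "ty": 8, "tz": 15, "claw": 0.4},
    {"ax": 0, "ay": 0, "az": 0, "tx": 0.5, "ty": 15, "tz": 45, "claw": 0.4},
    {"ax": 0, "ay": 0, "az": 0, "tx": 0.5, "ty": 15, "tz": 80, "claw": 0.4},
    {"ax": 0, "ay": 0, "az": 0, "tx": 0.5, "ty": 15, "tz": 105, "claw": 0.4},
    {"ax": 0, "ay": 0, "az": 0, "tx": 0.5, "ty": 15, "tz": 115, "claw": 0.4},
  ],
)

```text
t: 28.75
tool_pos: [0.5275, 0.1413, 0.132]
orientation: [3.138, 0.004, -0.334]
ft_force: [0.3, -0.5, -0.7]
gripper_width: 0.0511
```

Emit:
send_rows(
  targets=[
    {"ax": 0, "ay": 0, "az": 0, "tx": 0, "ty": 0, "tz": 10, "claw": 0.4},
    {"ax": 0, "ay": 0, "az": 0, "tx": 0, "ty": 0, "tz": 25, "claw": 0.4},
    {"ax": 0, "ay": 0, "az": 0, "tx": 0, "ty": 0, "tz": 38, "claw": 0.4},
    {"ax": 0, "ay": 0, "az": 0, "tx": 0, "ty": 0, "tz": 44, "claw": 0.4},
    {"ax": 0, "ay": 0, "az": 0, "tx": 0, "ty": 0, "tz": 44, "claw": 0.4},
  ],
)

```text
t: 29.17
tool_pos: [0.5298, 0.1425, 0.0908]
orientation: [3.141, 0.001, -0.333]
ft_force: [-0.1, -0.2, 1.1]
gripper_width: 0.0512
```

Emit:
send_rows(
  targets=[
    {"ax": 0, "ay": 0, "az": 0, "tx": 0, "ty": 0, "tz": 0, "claw": 0.4},
    {"ax": 0, "ay": 0, "az": 0, "tx": 0, "ty": 0, "tz": 0, "claw": 0.4},
    {"ax": 0, "ay": 0, "az": 0, "tx": 0, "ty": 0, "tz": 0, "claw": 0.4},
    {"ax": 0, "ay": 0, "az": 0, "tx": 0, "ty": 0, "tz": 0, "claw": 0.4},
  ],
)

```text
t: 29.5
tool_pos: [0.5304, 0.1428, 0.0919]
orientation: [-3.14, -0.001, -0.333]
ft_force: [0.5, -0.5, -0.6]
gripper_width: 0.0513
```

```bash
python3 cells.py w18 .078; python3 plan.py .5292 .1407 .091 -19.1; python3 - <<'E'
from pock import *
c,s=load("w18")
g=cv2.cvtColor(c["frame"],cv2.COLOR_RGB2GRAY)
P=cloud(c,s);m=(P[:,:,2]>.094)&(P[:,:,2]<.106)&(g<100)&(c["depth"]>0);m[:,:225]=0;m[:,325:]=0
for ce,st,b in blobs(m,200):
    q=T(ray(c,np.argwhere(b)[:,::-1],.1,s),s);print(st,"x",np.percentile(q[:,0],[2,50,98]).round(1),"y",q[:,1].min().round(1),q[:,1].max().round(1))
E
```

```text
pos [0.5304 0.1428 0.0919] yaw -19.08 t 29.5
top px [274.   37.5] r mm 11.6 world [0.5635 0.2384 0.078 ] depthmed [0.5636 0.2386 0.0769] tool mm [  -0.  -101.2   14. ]
top px [274. 137.] r mm 10.6 world [0.5507 0.2016 0.078 ] depthmed [0.5507 0.2016 0.0769] tool mm [ -0.1 -62.2  14. ]
top px [214.5 270.5] r mm 11.2 world [0.5022 0.1511 0.078 ] depthmed [0.5071 0.156  0.0819] tool mm [-29.3   1.4  13.9]
top px [336.5 270.5] r mm 11.2 world [0.5587 0.1315 0.078 ] depthmed [0.557  0.1396 0.0822] tool mm [30.4  1.4 13.9]
t 29.55 pos [0.5302 0.1427 0.0917] rpy [-1.7994e+02 -5.0000e-02 -1.9080e+01] w 0.0510 F [-0.1  0.4 -0.1]
shift [-0.3  2.2  0.7] turn [-0.06 -0.05  0.02] rows>= 1
[ 257  183   36  166 5428] x [-6.4  0.4  6.8] y -45.9 28.0
```

The handle is centred in x, and y needs about +2. Adjust and close firmly.

Emit:
send_rows(
  targets=[
    {"ax": 0, "ay": 0, "az": 0, "tx": 0, "ty": 2, "tz": 0.5, "claw": 0.5},
    {"ax": 0, "ay": 0, "az": 0, "tx": 0, "ty": 2, "tz": 0.5, "claw": 0.6},
    {"ax": 0, "ay": 0, "az": 0, "tx": 0, "ty": 2, "tz": 0.5, "claw": 0.7},
    {"ax": 0, "ay": 0, "az": 0, "tx": 0, "ty": 2, "tz": 0.5, "claw": 0.8},
    {"ax": 0, "ay": 0, "az": 0, "tx": 0, "ty": 2, "tz": 0.5, "claw": 0.9},
  ],
  grip_force=80,
)

```text
t: 29.97
tool_pos: [0.5292, 0.1407, 0.0908]
orientation: [-3.142, 0.0, -0.333]
ft_force: [-0.6, 0.0, 4.2]
gripper_width: 0.0135
```

Emit:
send_rows(
  targets=[
    {"ax": 0, "ay": 0, "az": 0, "tx": 0, "ty": 0, "tz": 0, "claw": 1},
    {"ax": 0, "ay": 0, "az": 0, "tx": 0, "ty": 0, "tz": 0, "claw": 1},
    {"ax": 0, "ay": 0, "az": 0, "tx": 0, "ty": 0, "tz": 0, "claw": 1},
    {"ax": 0, "ay": 0, "az": 0, "tx": 0, "ty": 0, "tz": 0, "claw": 1},
    {"ax": 0, "ay": 0, "az": 0, "tx": 0, "ty": 0, "tz": 0, "claw": 1},
  ],
)

```text
t: 30.38
tool_pos: [0.5292, 0.1406, 0.0908]
orientation: [-3.141, 0.0, -0.333]
ft_force: [-1.4, -1.0, 5.5]
gripper_width: 0.0139
```

Emit:
send_rows(
  targets=[
    {"ax": 0, "ay": 0, "az": 0, "tx": 0, "ty": 0, "tz": -1, "claw": 1},
    {"ax": 0, "ay": 0, "az": 0, "tx": 0, "ty": 0, "tz": -3, "claw": 1},
    {"ax": 0, "ay": 0, "az": 0, "tx": 0, "ty": 0, "tz": -5, "claw": 1},
    {"ax": 0, "ay": 0, "az": 0, "tx": 0, "ty": 0, "tz": -8, "claw": 1},
    {"ax": 0, "ay": 0, "az": 0, "tx": 0, "ty": 0, "tz": -10, "claw": 1},
  ],
)

```text
t: 30.8
tool_pos: [0.5289, 0.1406, 0.1004]
orientation: [3.141, 0.0, -0.333]
ft_force: [-0.7, 0.8, -6.1]
gripper_width: 0.0137
```

```bash
python3 - <<'E'
from plan import *
plan([.5292,.1407,.192],-19.1);print(state()["moment"])
E
```

```text
t 30.80 pos [0.5289 0.1406 0.1004] rpy [ 1.7997e+02  3.0000e-02 -1.9080e+01] w 0.0137 F [-0.7  0.8 -6.1]
shift [  0.2  -0.1 -91.6] turn [0.03 0.03 0.02] rows>= 3
[-0.0091915  -0.04840304 -0.00961006]
```

Wrist load of 6.1 N is the full carrier, with almost no moment. Lift gently to about 10 cm.

Emit:
send_rows(
  targets=[
    {"ax": 0, "ay": 0, "az": 0, "tx": 0, "ty": 0, "tz": -4, "claw": 1},
    {"ax": 0, "ay": 0, "az": 0, "tx": 0, "ty": 0, "tz": -10, "claw": 1},
    {"ax": 0, "ay": 0, "az": 0, "tx": 0, "ty": 0, "tz": -18, "claw": 1},
    {"ax": 0, "ay": 0, "az": 0, "tx": 0, "ty": 0, "tz": -26, "claw": 1},
    {"ax": 0, "ay": 0, "az": 0, "tx": 0, "ty": 0, "tz": -34, "claw": 1},
  ],
)

```text
t: 31.22
tool_pos: [0.5294, 0.1407, 0.1357]
orientation: [-3.141, -0.0, -0.333]
ft_force: [-0.2, -0.1, -5.5]
gripper_width: 0.0141
```

Emit:
send_rows(
  targets=[
    {"ax": 0, "ay": 0, "az": 0, "tx": 0, "ty": 0, "tz": -8, "claw": 1},
    {"ax": 0, "ay": 0, "az": 0, "tx": 0, "ty": 0, "tz": -16, "claw": 1},
    {"ax": 0, "ay": 0, "az": 0, "tx": 0, "ty": 0, "tz": -24, "claw": 1},
    {"ax": 0, "ay": 0, "az": 0, "tx": 0, "ty": 0, "tz": -32, "claw": 1},
    {"ax": 0, "ay": 0, "az": 0, "tx": 0, "ty": 0, "tz": -40, "claw": 1},
  ],
)

```text
t: 31.63
tool_pos: [0.5291, 0.1406, 0.1754]
orientation: [-3.141, 0.0, -0.333]
ft_force: [0.4, 0.3, -6.9]
gripper_width: 0.0139
```

Emit:
send_rows(
  targets=[
    {"ax": 0, "ay": 0, "az": 0, "tx": 0, "ty": 0, "tz": -6, "claw": 1},
    {"ax": 0, "ay": 0, "az": 0, "tx": 0, "ty": 0, "tz": -11, "claw": 1},
    {"ax": 0, "ay": 0, "az": 0, "tx": 0, "ty": 0, "tz": -14, "claw": 1},
    {"ax": 0, "ay": 0, "az": 0, "tx": 0, "ty": 0, "tz": -15, "claw": 1},
    {"ax": 0, "ay": 0, "az": 0, "tx": 0, "ty": 0, "tz": -15, "claw": 1},
  ],
)

```text
t: 32.05
tool_pos: [0.5292, 0.1407, 0.1897]
orientation: [-3.141, 0.0, -0.333]
ft_force: [0.0, -0.2, -6.2]
gripper_width: 0.0137
```

Emit:
send_rows(
  targets=[
    {"ax": 0, "ay": 0, "az": 0, "tx": 0, "ty": 0, "tz": 0, "claw": 1},
    {"ax": 0, "ay": 0, "az": 0, "tx": 0, "ty": 0, "tz": 0, "claw": 1},
    {"ax": 0, "ay": 0, "az": 0, "tx": 0, "ty": 0, "tz": 0, "claw": 1},
    {"ax": 0, "ay": 0, "az": 0, "tx": 0, "ty": 0, "tz": 0, "claw": 1},
    {"ax": 0, "ay": 0, "az": 0, "tx": 0, "ty": 0, "tz": 0, "claw": 1},
  ],
)

```text
t: 32.47
tool_pos: [0.5291, 0.1406, 0.1894]
orientation: [3.141, 0.0, -0.333]
ft_force: [-0.1, -0.1, -6.7]
gripper_width: 0.0138
```

Emit:
send_rows(
  targets=[
    {"ax": 0, "ay": 0, "az": 0, "tx": 0, "ty": 0, "tz": 0, "claw": 1},
    {"ax": 0, "ay": 0, "az": 0, "tx": 0, "ty": 0, "tz": 0, "claw": 1},
    {"ax": 0, "ay": 0, "az": 0, "tx": 0, "ty": 0, "tz": 0, "claw": 1},
    {"ax": 0, "ay": 0, "az": 0, "tx": 0, "ty": 0, "tz": 0, "claw": 1},
    {"ax": 0, "ay": 0, "az": 0, "tx": 0, "ty": 0, "tz": 0, "claw": 1},
  ],
)

```text
t: 32.88
tool_pos: [0.5292, 0.1407, 0.1896]
orientation: [-3.141, 0.0, -0.333]
ft_force: [0.7, -0.4, -6.2]
gripper_width: 0.0136
```

```bash
python3 - <<'E'
from plan import *
s=state();plan([.5292,.1407,.19],-19.1);print(s["moment"],s["joint_vel"].round(4))
c=capture("scene");cv2.imwrite("pics/scene1.png",c["frame"][:,:,::-1])
P=cloud(c);f=c["frame"].astype(int);w=(f.min(2)>190)&(P[:,:,2]>.1)&(P[:,:,2]<.16)&(c["depth"]>0)
Pt=P[w];a=np.radians(70.9);d=(Pt[:,:2]-[.529,.1407])@np.array([np.cos(a),np.sin(a)]);e=(Pt[:,:2]-[.529,.1407])@np.array([np.sin(a),-np.cos(a)])
top=(np.abs(d)<.13)&(np.abs(e)<.028)
zz=Pt[top,2]
for lo in (-.12,-.08,-.04,0,.04,.08,.115):
    k=top&(np.abs(d-lo)<.012);
    if k.sum()>5: print(lo,"block top z",np.percentile(Pt[k,2],75).round(4),k.sum())
E
python3 cells.py w19 .177
```

```text
t 32.88 pos [0.5292 0.1407 0.1896] rpy [-179.99    0.    -19.08] w 0.0136 F [ 0.7 -0.4 -6.2]
shift [-0.  -0.  -0.4] turn [-0.01  0.    0.02] rows>= 1
[-0.04036741 -0.02881844 -0.03531425] [-0.0016  0.001   0.0008  0.0019 -0.0006  0.0004  0.0043]
-0.12 block top z 0.1343 89
-0.08 block top z 0.1344 132
-0.04 block top z 0.1348 254
0 block top z 0.1344 353
0.04 block top z 0.1348 286
0.08 block top z 0.1345 302
0.115 block top z 0.1341 406
pos [0.5292 0.1407 0.1896] yaw -19.08 t 32.9333
top px [275.5  30.5] r mm 11.8 world [0.5636 0.2382 0.177 ] depthmed [0.5637 0.2387 0.1757] tool mm [   0.6 -103.4   12.6]
top px [275.5 131.5] r mm 10.7 world [0.5509 0.2015 0.177 ] depthmed [0.5508 0.2016 0.1757] tool mm [  0.6 -64.6  12.6]
top px [251.5 249. ] r mm 3.2 world [0.5224 0.1541 0.177 ] depthmed [0.5233 0.1551 0.18  ] tool mm [-10.9 -10.4  12.6]
top px [299.2 249. ] r mm 3.0 world [0.5438 0.1467 0.177 ] depthmed [0.5438 0.1479 0.1799] tool mm [ 11.8 -10.4  12.6]
top px [238. 258.] r mm 3.5 world [0.5147 0.1519 0.177 ] depthmed [0.516  0.1534 0.1814] tool mm [-17.4  -5.8  12.6]
top px [313. 258.] r mm 3.5 world [0.5486 0.1401 0.177 ] depthmed [0.5483 0.142  0.1812] tool mm [18.5 -5.8 12.6]
```

View pics/scene1.png

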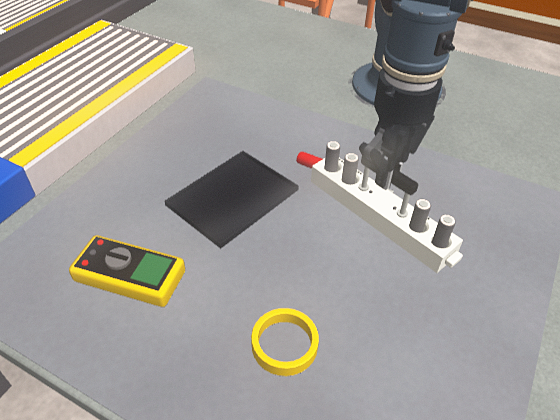

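The scene view shows the carrier level in the gripper, with all four cells upright at (333,155), (351,167), (422,215) and (446,230). The tray is empty, and the multimeter, tape and screwdriver are in place. The block top is level within 0.7 mm over 235 mm. Hand in.

```bash
python3 -c "
from bench import *
print(job_done())"
```

```text
the job is handed in; nothing more can be done
None
```

The three loose cells went into pockets 2, 3 and 4 in that order. The arm is now holding the loaded carrier by its handle about 10 cm above the bench. I handed the job in at about 33 s of the 72 s.

**Placing:** each cell met the pocket floor within 0.2 mm of the height I expected, with 6 to 8 N of contact force. Cell 4 lightly touched the pocket wall on the way in (about 2.4 N), so I eased it over 0.7 mm before lowering it. After the last placement all four cell tops were level with each other at 0.077 m.

**Holding:** the wrist reads 6.2 N, which matches the full carrier, with almost no moment. The underside is at about 0.10 m. The block top is level within 0.7 mm along its length, and the grip was steady over the last second before hand-in.

**Checks:**
- **Final picture:** all four cells are upright in the carrier and the tray is empty. The multimeter, tape and screwdriver look to be where they were; I judged that by eye and did not measure it.
- **Held cells:** in the last wrist-camera check I measured only cells 1 and 2 in the held carrier. Cells 3 and 4 were hidden behind the gripper there, but both are visible in the scene picture.
- **Cameras:** the top and wrist cameras disagreed by 2 to 3 mm on positions, so I used the wrist camera and the contact heights. No check failed.

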